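# Load the drilling jig and slide it under the drill stand

## Task

Load the jig: put the three steel rings over its upright pin, lying flat, the wide thin flange first, then the tall sleeve, then the small collar on top. Then slide the jig along the bench by its handle, under the drill stand's low arm, until the pin stands centred below the clamp ring, the jig in line with the arm and its handle pointing away from the column. Let go, and leave the cardboard box, the wrench and the jar where they are.

Things in the scene. Friction and masses are not known exactly. Their poses are not given: they have to be found in the camera images.
- jig: Loose jig: flat plywood board 205 x 84 x 12 mm with upright steel pin and dark handle. Origin: bench level, on the pin's axis; x from pin to handle (at the start about to the robot's left), z up. Board from x = -45 to +160 mm. Pin 16 mm thick, its tapered top 54 mm above the bench. Handle: block centred at x = 130 mm, 40 mm along x, 16 mm wide (pinch that), top 62 mm above the bench. 0.5 kg.
- flange: Loose steel ring, the widest and thinnest: outside diameter 66 mm, hole 30 mm, 12 mm high, 0.25 kg. Origin at the centre of its underside, z up. Lies flat on the bench.
- sleeve: Loose steel ring, the tallest: outside diameter 54 mm, hole 30 mm, 20 mm high, 0.24 kg. Origin at the centre of its underside, z up. Lies flat on the bench.
- collar: Loose steel ring, the smallest: outside diameter 42 mm, hole 30 mm, 14 mm high, 0.08 kg. Origin at the centre of its underside, z up. Lies flat on the bench.
- stand: Fixed dark drill stand: column, and a low level arm ending in an open clamp ring (66 mm outside, 44 mm bore). Origin: bench level, below the ring's axis; x along the arm, from column to ring, z up. Ring's underside 72, top 120 mm above the bench (loaded jig: 58). Column axis at x = -200 mm, its foot ends at -130 mm. With the jig in place, its origin and axes match the stand's.
- carton: Bystander: small closed cardboard box 60 x 42 x 36 mm, loose, standing among the rings. Origin at the centre of its underside. Not to be moved.
- wrench: Bystander: steel wrench about 160 mm long lying loose on the bench beyond the jig. Its long axis is its x. Not to be moved.
- jar: Bystander: closed glass jar with a metal lid, 64 mm in diameter, 85 mm high, loose, at the far side. Origin at the centre of its underside. Not to be moved.

How it is judged:
By the outcome, as a careful person would: the job done as asked, in the order asked, and still so for the second after the job is handed in, with the robot touching nothing.
It also fails if it takes over 102 s, if anything falls off the work surface, if the arm or the gripper's body presses on something with over 40 N, if the wrist force passes 120 N, or if a joint passes its speed limit or range.

## Robot

A 6-joint arm with a two-finger parallel gripper is mounted at the origin on the work surface. World frame = base frame: x ahead of the robot, y to its left, z up, the work surface at z = 0. Lengths are in m, angles in rad, forces in N, time in s.
With the tool pointing down it reaches from about 0.35 to 0.725 m from the base axis. Payload 6 kg.
Tool frame: the origin (TCP) lies midway between the tips of the shut fingers; the grasp point (between the pads) lies robot.tcp_to_grasp behind it (robot.tcp_to_grasp is the distance from the TCP to the grasp point, in m); z points along the fingers, x is the direction in which the jaws open and shut, and the axes are right-handed (so a half turn about z gives the same grasp; the last joint's range is limited). The gripper opens to 85 mm and grips with 20 to 120 N. Pads are 22 mm wide; open, the fingers measure 114 mm over their backs; the gripper's body (76 mm by 85 mm) begins 54 mm behind the grasp point. The pads swing forward as they close: fully open they stand 13 mm farther back than shut.
Start: joints at [1.665, 0.04, 0.085, 0, -1.615, -0.334], TCP at [0.142, 0.583, 0.231] pointing down, gripper open.
Joint ranges: [-2.56, 2.56], [-1.29, 2.01], [-1.08, 1.49], [-3.29, 1.98], [-2.81, -0.18], [-2.99, 2.99]. Speed limits (rad/s): [2.57, 2.57, 3.01, 3.14, 3.14, 3.14].

## Interface

Orientations are given as a unit quaternion [x, y, z, w].
In Python, from station import robot gives the robot as it stands.
- The arm moves only by the tool servo_tool, never from a script. Its argument "rows" is a list of rows, each a list of 7 numbers: the shift along the tool's x, y, z in m, then the turn, a rotation vector about the tool's x, y, z in degrees, then the finger opening in m, from 0 to 0.0854. A call has 1 to 20 rows; each row is the pose to reach, as a shift and turn from the pose commanded when the call began, along the tool's axes at that moment; what a row does not reach only later rows make up. A row lasts 1/8 s, in which the tool goes at most 62.5 mm and 10.7 degrees, less where a joint would pass 70% of its speed; a pose out of reach is approached as far as the arm can. A call with a gripper value outside its range is refused whole. The fingers move at their own pace and stop on an object; "force" is the grip in N (left out, the last holds). Time passes only in rows, so rows that repeat a pose let the fingers close. It gives the time, the measured TCP pose, the force and the opening at its end, in the units of the state.
- robot.read_state(): the state, without advancing time (a new reading comes with each control period).
- robot.capture(name): name is "side" or "top"; returns a dict with "image" (420x560x3 uint8, blue, green, red), "range_z" (420x560 float32, m along the optical axis (not along the pixel's ray), 0 where there is no reading), "intrinsics" (3x3 intrinsics, pixels), "R" (3x3) and "t" (3): a world point X has camera coordinates R X + t. Camera axes: x right, y down, z forward; pixel columns grow to the right and rows downward; lengths in m; the calibration is good to about 2 mm. A picture is of the moment at which its call begins.
- robot.sign_off(): hands the job in, once; it reports no verdict.
The state is a dict: "t": time; "joint_pos": joint angles; "qd": joint speeds; "joint_efforts": joint torques, N m; "ee_pos": TCP position; "eef_rot": TCP orientation; "force": force on the tool from outside, world axes, zero at the start; "wrist_torque": the same for the moment, N m; "grip_width": finger opening in m.
Only numpy, scipy, OpenCV 4.12 (cv2) and the standard library are available. Lean on these libraries where they do the work, as an engineer would, in place of code of your own. Each camera call takes 0.05 s, during which the arm holds its last target.

## Working session

There is one attempt and no reset: what is moved stays moved. The work goes in short steps, Python scripts to look and compute and a tool call to move; the robot and the scene stay as the last step left them, time stands still between calls to the robot, and variables do not carry over. Pictures are saved under pics/ and viewed, and the job is handed in when it is done.

Besides the shell and the picture viewer there is one more tool, called in YAML: its name, and indented under it one key for each argument. servo_tool: Moves the arm, as the interface text tells. Its arguments: {"type":"object","properties":{"rows":{"type":"array"},"force":{"type":"number"}},"required":["rows"]}

```bash
ls; mkdir -p pics; python3 - <<'E'
from station import robot
import cv2,numpy as np
print(robot.read_state()); print(robot.tcp_to_grasp)
for n in("side","top"):
    c=robot.capture(n); cv2.imwrite(f"pics/{n}0.png",c["image"]); print(n,c["intrinsics"].tolist(),c["R"].tolist(),c["t"].tolist())
    np.savez(f"{n}0.npz",**c)
E
```

```text
pics
{'t': 0.0, 'joint_pos': array([ 1.66472256e+00,  4.08385972e-02,  8.38022423e-02, -4.31235612e-04,
       -1.61549357e+00, -3.33649011e-01]), 'qd': array([-0.00055159,  0.00076014, -0.00072578, -0.00210264,  0.00125533,
        0.00100541]), 'joint_efforts': array([-1.11055996e-06, -3.68200350e+01,  3.47403252e+01,  6.93237036e+00,
       -5.48912285e-03, -4.74182997e-06]), 'ee_pos': array([0.1423428 , 0.58253821, 0.23026533]), 'eef_rot': array([-6.17488626e-01,  7.86579302e-01, -6.12471983e-04, -6.50095428e-04]), 'force': array([ 0.462898  , -0.35664633, -0.85669507]), 'wrist_torque': array([-0.01711142, -0.00977272, -0.01191219]), 'grip_width': 0.08535669576231118}
0.0187
side [[516.471651882687, 0.0, 280.1548436793202], [0.0, 516.471651882687, 204.53842806927614], [0.0, 0.0, 1.0]] [[-0.9962012434752555, -0.08691167392973088, -0.005426180340415132], [-0.05359098863818344, 0.6610013635003634, -0.7484685720773068], [0.06863736908664747, -0.7453345278365899, -0.6631480627879951]] [0.5892891856890244, 0.0112902073347359, 1.2464510362498458]
top [[463.12344530365414, 0.0, 271.4908892523239], [0.0, 463.12344530365414, 210.96716201132068], [0.0, 0.0, 1.0]] [[0.01898927967197232, -0.9996628691348863, -0.01770749362690268], [-0.9889343055047632, -0.016173280723587903, -0.14746987620001553], [0.14713377128773492, 0.020311894634504255, -0.9889080241776814]] [0.028167655153223413, 0.5823815829260995, 1.1810427694114702]
```

View pics/side0.png

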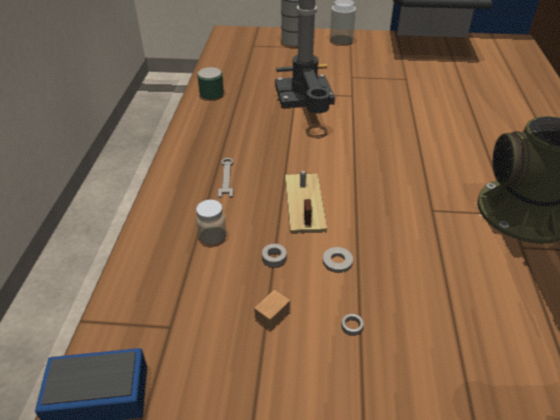

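View pics/top0.png

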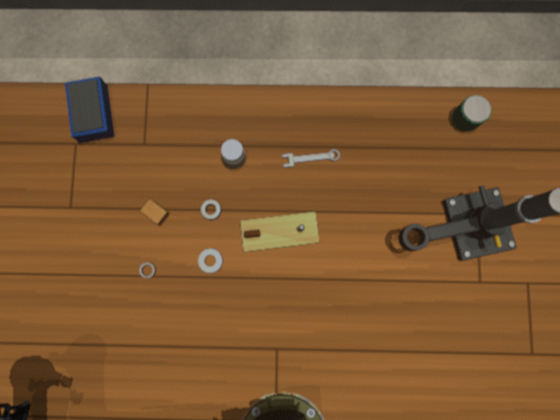

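The side view shows the jig at (305,200), flange (338,259), sleeve (274,254), collar (352,324), carton (272,308), wrench (227,177) and jar (211,222). In the top view, the flange is at (210,261), sleeve (211,209), collar (147,270), pin (301,228), and clamp ring (414,237).

```bash
cat > h.py <<'E'
import numpy as np,cv2
def load(n): return dict(np.load(n+".npz"))
def ray(c,uv,z):
    uv=np.atleast_2d(uv).astype(float); K,R,t=c["intrinsics"],c["R"],c["t"]
    d=np.c_[(uv[:,0]-K[0,2])/K[0,0],(uv[:,1]-K[1,2])/K[1,1],np.ones(len(uv))]@R
    o=-R.T@t
    return o+d*((z-o[2])/d[:,2])[:,None]
def proj(c,X):
    X=np.atleast_2d(X); p=(X@c["R"].T+c["t"])@c["intrinsics"].T; return p[:,:2]/p[:,2:]
def cloud(c):
    h,w=c["range_z"].shape; u,v=np.meshgrid(np.arange(w),np.arange(h)); z=c["range_z"]; K=c["intrinsics"]
    P=np.stack([(u-K[0,2])/K[0,0]*z,(v-K[1,2])/K[1,1]*z,z],-1)
    return (P-c["t"])@c["R"]
E
python3 - <<'E'
from h import *
for n,cr in(("top",(110,280,130,450)),("side",(60,340,190,370))):
    c=load(n+"0"); r0,r1,c0,c1=cr
    im=c["image"][r0:r1,c0:c1]; s=2.3 if n=="top" else 2.1
    s=2.4 if n=="top" else 2.1
    cv2.imwrite(f"pics/{n}0z.png",cv2.resize(im,None,fx=s,fy=s,interpolation=cv2.INTER_CUBIC))
    hsv=cv2.cvtColor(c["image"],cv2.COLOR_BGR2HSV)
    g=((hsv[...,1]<70)&(hsv[...,2]>70)).astype(np.uint8)
    cs,hi=cv2.findContours(g,cv2.RETR_CCOMP,cv2.CHAIN_APPROX_NONE)
    for i,k in enumerate(cs):
        x,y,w,h=cv2.boundingRect(k)
        if len(k)>12 and r0<y<r1 and c0<x<c1 and len(k)<300:
            e=cv2.fitEllipse(k); print(n,i,hi[0][i][3],(x,y,w,h),np.round(np.array([*e[0],*e[1],e[2]]),1))
    P=cloud(c)
    for u,v in([(301,228),(271,238),(414,228),(252,234),(154,212),(232,150),(210,252),(250,300)] if n=="top" else [(303,172),(338,250),(317,107)]):
        print((u,v),P[v,u].round(4))
E
```

```text
top 4 -1 (139, 263, 16, 15) [146.8 270.   14.6  15.3  83.9]
top 5 4 (141, 264, 13, 13) [146.9 270.   11.4  12.   20.6]
top 6 -1 (198, 248, 25, 25) [209.8 260.4  23.7  24.   48.3]
top 7 6 (204, 254, 12, 13) [209.6 260.2  11.4  12.1   9.9]
top 14 -1 (403, 221, 70, 29) [430.3 233.5  21.9  71.4  78.8]
top 15 14 (406, 226, 21, 22) [416.1 236.3  19.4  20.5 143.7]
top 22 -1 (201, 199, 20, 21) [210.5 209.1  19.3  19.4 131.5]
top 23 22 (205, 204, 12, 12) [210.3 209.2  10.7  11.3  29.4]
top 26 -1 (446, 196, 21, 20) [456.1 204.9  17.8  19.1  77.2]
top 37 -1 (282, 149, 58, 19) [307.6 157.5  13.2  62.   83.5]
top 38 37 (333, 151, 6, 9) [335.1 154.8   4.7   7.8 173.5]
top 39 -1 (221, 139, 24, 26) [232.2 151.2  22.3  25.3 156.3]
(301, 228) [ 0.5368 -0.0395  0.0529]
(271, 238) [0.5128 0.039  0.0138]
(414, 228) [ 0.5364 -0.3191  0.0991]
(252, 234) [0.5183 0.0875 0.0592]
(154, 212) [0.5748 0.352  0.0374]
(232, 150) [0.7349 0.1437 0.0843]
(210, 252) [0.4725 0.2021 0.0114]
(250, 300) [0.3476 0.092  0.0012]
side 10 -1 (342, 314, 22, 19) [352.2 322.8  18.   21.3 104.1]
side 11 10 (344, 316, 17, 14) [352. 
[... 349 characters left out ...]
, 199, 29, 45) [209.7 217.9  25.4  43.6 174.3]
side 31 27 (211, 227, 5, 7) [213.1 229.9   4.1   5.6   8.8]
side 42 -1 (301, 171, 5, 9) [303.  175.8   4.3  10.9 179. ]
side 44 -1 (218, 158, 15, 40) [225.8 180.2  14.   43.8   3.7]
side 63 -1 (280, 92, 17, 9) [287.8  96.    8.4  16.1  95.5]
side 64 -1 (276, 78, 16, 12) [283.7  82.9  12.   15.6  91.6]
side 66 -1 (305, 70, 30, 28) [317.9  86.1  20.6  32.3 134.3]
side 67 66 (309, 88, 19, 10) [318.2  92.5   9.4  18.3  92.5]
side 70 -1 (277, 67, 16, 3) [284.2  67.7   1.3  13.4  84.5]
side 71 -1 (197, 67, 25, 13) [209.2  73.   11.2  23.9  85.9]
(303, 172) [ 0.5377 -0.0331  0.0544]
(338, 250) [0.448  0.1823 0.0106]
(317, 107) [ 0.5131 -0.2841  0.0893]
```

```bash
sleep 0
```

```text
(no output)
```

View pics/top0z.png

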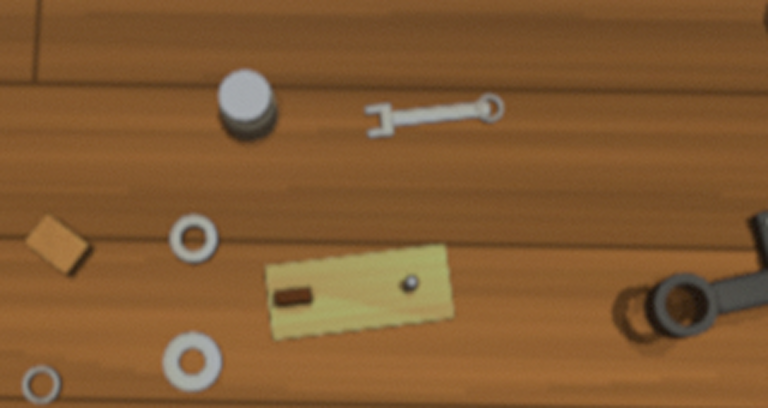

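View pics/side0z.png

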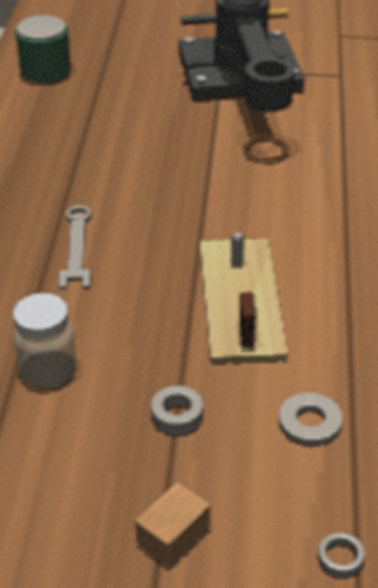

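```bash
python3 - <<'E'
from h import *
T=load("top0");S=load("side0")
def tri(n,a,b,z):print(n,"top",ray(T,a,z)[0].round(4),"side",ray(S,b,z)[0].round(4))
tri("flange",(209.7,260.3),(337.4,258.25),.012)
tri("sleeve",(210.4,209.15),(273.75,252.65),.020)
tri("collar",(146.85,270),(352.1,322.75),.014)
tri("pin",(301.3,228),(303.,172),.054)
# jig yellow
for n,c in(("top",T),("side",S)):
    hsv=cv2.cvtColor(c["image"],cv2.COLOR_BGR2HSV); print(n,hsv[238,271] if n=="top" else hsv[190,293])
    m=cv2.inRange(hsv,(20,60,110),(35,255,255)); 
    cs,_=cv2.findContours(m,cv2.RETR_EXTERNAL,cv2.CHAIN_APPROX_NONE)
    k=max(cs,key=cv2.contourArea)
    w=ray(c,cv2.convexHull(k)[:,0],.012)[:,:2]
    r=cv2.minAreaRect((w*1000).astype(np.float32)); print(n,r,cv2.boxPoints(r))
# ring/arm from cloud
P=cloud(T);q=P[200:260,395:480].reshape(-1,3)
r=q[(q[:,2]>.09)&(q[:,2]<.14)];print(len(r),np.percentile(r,[1,50,99],axis=0).round(4))
for a in((402.5,426),(221+0,250)):pass
E
```

```text
flange top [0.4503 0.202  0.012 ] side [0.4493 0.2082 0.012 ]
sleeve top [0.5875 0.2042 0.02  ] side [0.587  0.2105 0.02  ]
collar top [0.4214 0.3689 0.014 ] side [0.4208 0.3746 0.014 ]
pin top [ 0.5367 -0.0402  0.054 ] side [ 0.5377 -0.0336  0.054 ]
top [ 27 105 167]
top ((531.8167724609375, 17.17060089111328), (86.23641204833984, 206.13478088378906), 8.329167366027832) [[474.22302  112.904755]
 [504.08374  -91.055756]
 [589.4105   -78.56355 ]
 [559.5498   125.39696 ]]
side [ 23  93 204]
side ((545.5133056640625, 24.11125946044922), (53.42322540283203, 206.49708557128906), 8.166613578796387) [[504.40588  122.51833 ]
 [533.73926  -81.8847  ]
 [586.6207   -74.295815]
 [557.28735  130.10721 ]]
1257 [[ 0.4836 -0.476   0.0916]
 [ 0.5322 -0.3771  0.113 ]
 [ 0.5777 -0.2851  0.1231]]
```

```bash
cat >> h.py <<'E'
from scipy.spatial.transform import Rotation as Ro
def go(x,y,z,ang=None):
    """ang: desired world heading (deg) of tool x (jaw), tool down"""
    from station import robot
    s=robot.read_state(); A=Ro.from_quat(s["eef_rot"]); p=s["ee_pos"]
    a0=np.degrees(np.arctan2(*A.as_matrix()[[1,0],0]))
    if ang is None: ang=a0
    c,sn=np.cos(np.radians(ang)),np.sin(np.radians(ang))
    B=Ro.from_matrix(np.array([[c,sn,0],[sn,-c,0],[0,0,-1]]).astype(float))
    print("t",round(s["t"],2),"p",p.round(4),"ang",a0.round(2),"w",round(s["grip_width"],4),"f",s["force"].round(1),"q",s["joint_pos"].round(2))
    print(" shift mm",((A.inv().apply(np.array([x,y,z])-p))*1e3).round(1),"turn",np.degrees((A.inv()*B).as_rotvec()).round(2))
E
python3 - <<'E'
from h import *
go(.45,.205,.12,-90)
T=load("top0");S=load("side0")
print(ray(T,[(252,234)],.062),ray(T,[(416.1,236.3)],.12),ray(S,[(318.2,92.5)],.12))
E
```

```text
t 0.1 p [0.1424 0.5826 0.2304] ang -103.74 w 0.0854 f [-1.1  0.2 -0.8] q [ 1.66  0.04  0.08 -0.   -1.62 -0.33]
 shift mm [ 293.6 -388.5  110.9] turn [  0.    -0.09 -13.74]
[[0.5179908  0.08734237 0.062     ]] [[ 0.513613   -0.31761673  0.12      ]] [[ 0.51196083 -0.31000572  0.12      ]]
```

servo_tool:
  rows:
    - [0.2936,-0.3885,0.111,0,0,-13.7,0.085]
    - [0.2936,-0.3885,0.111,0,0,-13.7,0.085]
    - [0.2936,-0.3885,0.111,0,0,-13.7,0.085]
    - [0.2936,-0.3885,0.111,0,0,-13.7,0.085]
    - [0.2936,-0.3885,0.111,0,0,-13.7,0.085]
    - [0.2936,-0.3885,0.111,0,0,-13.7,0.085]
    - [0.2936,-0.3885,0.111,0,0,-13.7,0.085]
    - [0.2936,-0.3885,0.111,0,0,-13.7,0.085]
    - [0.2936,-0.3885,0.111,0,0,-13.7,0.085]
    - [0.2936,-0.3885,0.111,0,0,-13.7,0.085]
    - [0.2936,-0.3885,0.111,0,0,-13.7,0.085]
    - [0.2936,-0.3885,0.111,0,0,-13.7,0.085]
  force: 40

```text
t: 1.6
ee_pos: [0.4497, 0.2064, 0.1206]
eef_rot: [0.708, -0.707, -0.0, -0.0]
force: [-0.8, 0.6, 0.1]
grip_width: 0.0849
```

```bash
cat > snap.py <<'E'
import sys
from h import *
from station import robot
def snap(tag,cr=None,names=("top","side")):
    for n in names:
        c=robot.capture(n); np.savez(f"{n}{tag}.npz",**c); im=c["image"]
        if cr and n in cr:
            a,b,d,e=cr[n]; im=im[a:b,d:e]; f=min(800/im.shape[1],600/im.shape[0]); im=cv2.resize(im,None,fx=f,fy=f,interpolation=cv2.INTER_CUBIC)
        cv2.imwrite(f"pics/{n}{tag}.png",im)
E
python3 - <<'E'
from snap import *
snap("1",{"top":(170,420,130,380),"side":(150,350,180,460)})
go(.45,.205,-.002,-90)
E
```

```text
t 1.7 p [0.4498 0.2062 0.1205] ang -89.95 w 0.0849 f [ 0.2 -0.6  0.2] q [ 0.84 -0.23 -0.37  0.   -1.43  0.73]
 shift mm [  1.2  -0.2 122.5] turn [-0.02  0.01  0.05]
```

View pics/top1.png

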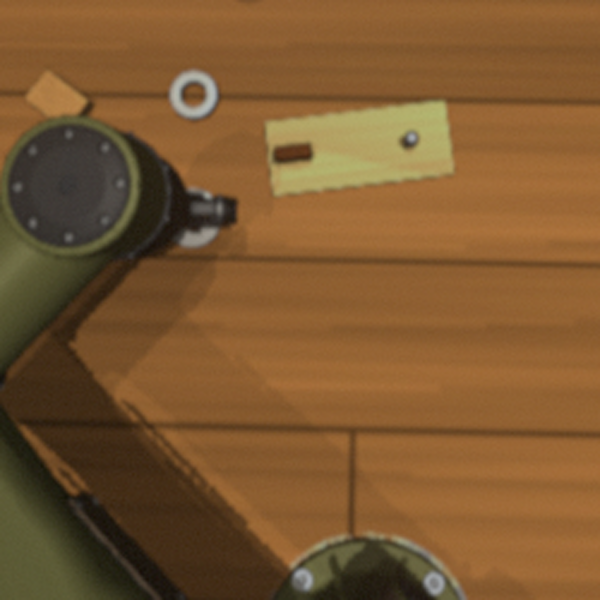

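View pics/side1.png

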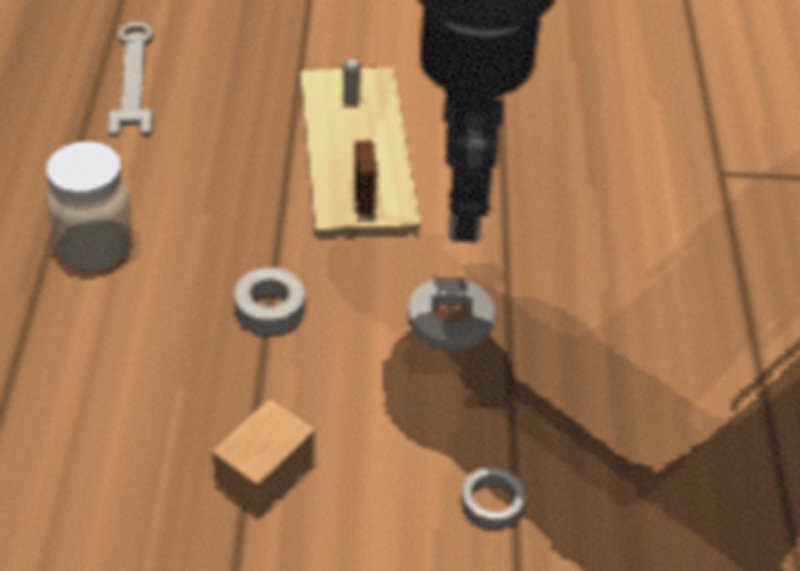

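```bash
python3 - <<'E'
from h import *
T=load("top1");S=load("side1")
print("side pred",proj(S,[[.45,.263,.1335],[.45,.249,.1335]]))
print("top pred",proj(T,[[.45,.149,.1335],[.45,.149,.15],[.45,.149,.17],[.4498,.2062,.3]]))
im=cv2.cvtColor(S["image"],cv2.COLOR_BGR2GRAY); print(im[222:242,338:348])
im=cv2.cvtColor(T["image"],cv2.COLOR_BGR2GRAY); print(im[250:266:2,218:236])
P=cloud(S); print(P[215:236:3,342].round(4))
P=cloud(T); print(P[258,212:230].round(4))
E
```

```text
side pred [[341.2378552  236.32266685]
 [341.22892588 231.22797116]]
top pred [[224.02934431 258.70337351]
 [223.20376489 258.38758086]
 [222.16968457 257.99203447]
 [186.73135313 254.61598708]]
[[ 41  31  28  41  37  44  40  37  38  37]
 [ 46  27  31  37  36  30  32  36  38  34]
 [ 59  31  26  31  20  26  30  32  35  27]
 [ 72  48  35  27  30  29  30  25  29  41]
 [ 76  58  39  17  26  27  28  29  43  63]
 [ 75  58  32  26  29  30  22  31  45  73]
 [ 73  57  36  19  32  31  30  29  50  75]
 [ 70  54  29  27  31  24  25  36  46  76]
 [ 72  45  33  28  32  24  33  31  51  84]
 [ 67  44  25  30  21  29  27  32  58  88]
 [ 65  42  24  22  28  29  27  36  59  92]
 [ 78  54  42  33  35  32  31  38  65  97]
 [113  99  94  92  84  85  80  77  92 119]
 [149 145 146 149 146 141 132 128 136 142]
 [158 159 159 162 159 157 153 152 151 150]
 [157 158 158 159 158 158 153 155 153 151]
 [155 157 156 158 160 156 154 154 150 151]
 [154 156 156 159 159 154 154 156 152 152]
 [147 150 155 155 158 158 156 154 152 151]
 [144 146 151 156 160 155 150 149 151 145]]
[[109 100  97  94  98  99 101 102 105 105 10
[... 458 characters left out ...]
6 108 108 109 113 116]
 [ 81  78  71  60  56  54  57  64  84  95 103 104 102 105 111 118 118 119]]
[[0.4537 0.2783 0.203 ]
 [0.4524 0.2679 0.186 ]
 [0.4526 0.2783 0.1882]
 [0.4524 0.2831 0.1852]
 [0.4505 0.2641 0.1594]
 [0.45   0.2659 0.1533]
 [0.4493 0.2641 0.1436]]
[[0.4468 0.1636 0.2328]
 [0.4468 0.1612 0.234 ]
 [0.4467 0.1586 0.2368]
 [0.4469 0.1568 0.2337]
 [0.4469 0.1546 0.2337]
 [0.4468 0.1521 0.2359]
 [0.4468 0.1499 0.2365]
 [0.4469 0.1478 0.2352]
 [0.4469 0.1453 0.2374]
 [0.447  0.1433 0.2365]
 [0.4471 0.1414 0.2337]
 [0.447  0.1387 0.2379]
 [0.4475 0.1378 0.2274]
 [0.4479 0.1366 0.2185]
 [0.4484 0.1354 0.2096]
 [0.4492 0.1353 0.191 ]
 [0.4494 0.1333 0.1884]
 [0.4578 0.1515 0.0022]]
```

The top view has the wrist hiding the collar and the open jaw straddling the flange at (190,220 zoomed). The side view shows the jaw tips just above the flange at (452,310 zoomed). I'm descending.

servo_tool:
  rows:
    - [0,0,0.05,0,0,0,0.085]
    - [0,0,0.09,0,0,0,0.085]
    - [0,0,0.11,0,0,0,0.085]
    - [0,0,0.118,0,0,0,0.085]
    - [0,0,0.122,0,0,0,0.085]
    - [0,0,0.122,0,0,0,0.085]

```text
t: 2.45
ee_pos: [0.4505, 0.2057, -0.0009]
eef_rot: [-0.707, 0.707, -0.0, 0.001]
force: [-0.2, -0.3, 0.7]
grip_width: 0.0847
```

servo_tool:
  rows:
    - [0,0,0,0,0,0,0.07]
    - [0,0,0,0,0,0,0.065]
    - [0,0,0,0,0,0,0.06]
    - [0,0,0,0,0,0,0.06]
    - [0,0,0,0,0,0,0.06]
    - [0,0,0,0,0,0,0.06]
  force: 40

```text
t: 3.2
ee_pos: [0.4507, 0.205, 0.0]
eef_rot: [-0.707, 0.707, -0.001, 0.0]
force: [-3.4, -3.2, 9.4]
grip_width: 0.063
```

```bash
python3 - <<'E'
from snap import *
snap("2",{"top":(220,300,160,270),"side":(210,310,280,400)})
go(.45,.205,-.002,-90)
E
```

```text
t 3.3 p [4.508e-01 2.050e-01 1.000e-04] ang -90.04 w 0.0631 f [-2.8 -3.3  9.1] q [ 0.84 -0.15 -0.52  0.   -1.19  0.73]
 shift mm [-0.   0.8  2.1] turn [-0.08 -0.04 -0.04]
```

View pics/top2.png

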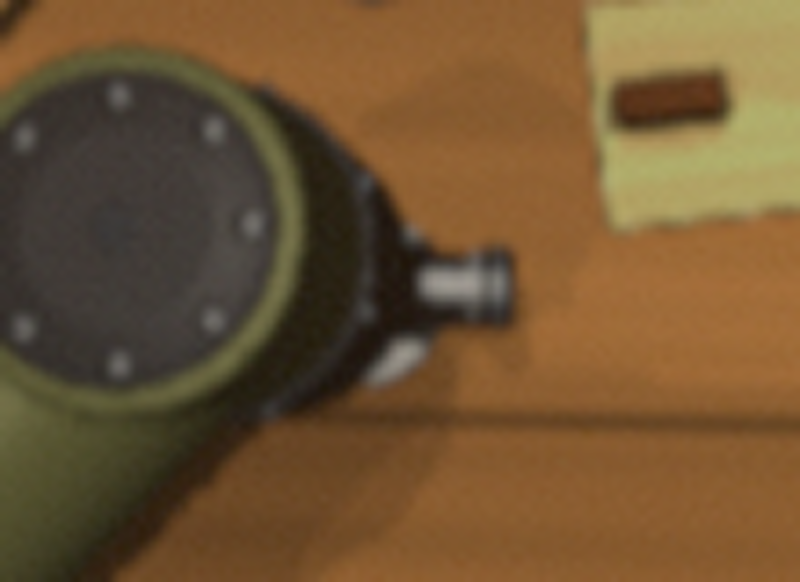

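View pics/side2.png

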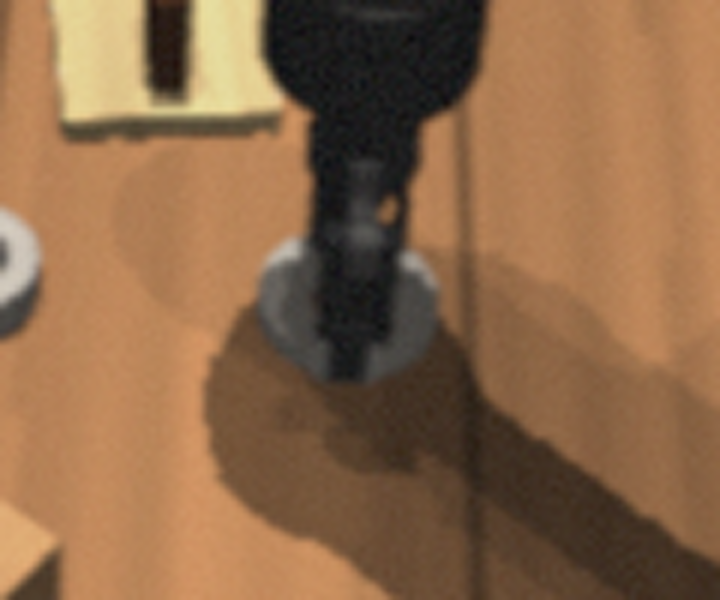

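The side view shows the near finger ending on the ring's top face at (345,375 zoomed). With a width of 63 mm and 9 N up, the tips rode on top of the flange. I'll reopen and go lower, watching the force for the bench.

servo_tool:
  rows:
    - [0,0,-0.006,0,0,0,0.079]
    - [0,0,-0.006,0,0,0,0.079]
    - [0,0,-0.003,0,0,0,0.079]
    - [0,0,0.0,0,0,0,0.079]
    - [0,0,0.002,0,0,0,0.079]
    - [0,0,0.004,0,0,0,0.079]
    - [0,0,0.004,0,0,0,0.079]

```text
t: 4.18
ee_pos: [0.45, 0.2052, -0.0059]
eef_rot: [-0.707, 0.707, -0.0, -0.0]
force: [0.0, 0.1, -0.4]
grip_width: 0.0791
```

servo_tool:
  rows:
    - [0,0,0.002,0,0,0,0.079]
    - [0,0,0.002,0,0,0,0.079]

```text
t: 4.42
ee_pos: [0.4501, 0.2053, -0.0078]
eef_rot: [-0.707, 0.707, -0.0, -0.0]
force: [0.4, -0.9, -0.4]
grip_width: 0.0791
```

servo_tool:
  rows:
    - [0,0,0.001,0,0,0,0.079]
    - [0,0,0.002,0,0,0,0.079]
    - [0,0,0.002,0,0,0,0.079]

```text
t: 4.8
ee_pos: [0.4501, 0.2053, -0.0098]
eef_rot: [-0.707, 0.707, -0.0, -0.0]
force: [-0.2, -0.2, 0.2]
grip_width: 0.079
```

servo_tool:
  rows:
    - [0,0,0,0,0,0,0.073]
    - [0,0,0,0,0,0,0.073]
  force: 20

```text
t: 5.05
ee_pos: [0.451, 0.2058, -0.0085]
eef_rot: [-0.707, 0.707, -0.0, 0.001]
force: [0.4, -0.0, 7.0]
grip_width: 0.0728
```

servo_tool:
  rows:
    - [0,0,-0.006,0,0,0,0.073]
    - [0,0,-0.006,0,0,0,0.073]
    - [0,0,-0.006,0,0,0,0.068]
    - [0,0,-0.006,0,0,0,0.064]
    - [0,0,-0.006,0,0,0,0.064]
    - [0,0,-0.006,0,0,0,0.064]
  force: 30

```text
t: 5.8
ee_pos: [0.4499, 0.2051, -0.0037]
eef_rot: [-0.707, 0.707, -0.0, -0.0]
force: [-2.4, -1.4, 3.9]
grip_width: 0.0643
```

servo_tool:
  rows:
    - [0,0,0,0,0,0,0.055]
    - [0,0,0,0,0,0,0.05]
    - [0,0,0,0,0,0,0.05]
    - [0,0,0,0,0,0,0.05]
  force: 40

```text
t: 6.3
ee_pos: [0.4501, 0.2051, -0.0034]
eef_rot: [-0.707, 0.707, -0.0, -0.0]
force: [-3.7, -1.2, 6.0]
grip_width: 0.0636
```

servo_tool:
  rows:
    - [0,0,-0.002,0,0,0,0.05]
    - [0,0,-0.006,0,0,0,0.05]
    - [0,0,-0.012,0,0,0,0.05]
    - [0,0,-0.02,0,0,0,0.05]
    - [0,0,-0.02,0,0,0,0.05]

```text
t: 6.92
ee_pos: [0.4507, 0.2058, 0.0174]
eef_rot: [-0.707, 0.707, -0.0, 0.001]
force: [-0.3, -0.0, -3.3]
grip_width: 0.0634
```

```bash
python3 - <<'E'
from snap import *
snap("3",{"top":(220,300,160,270),"side":(210,310,280,400)})
go(.45,.205,-.002,-90)
E
```

```text
t 7.03 p [0.4501 0.2054 0.0164] ang -90.04 w 0.0634 f [ 0.2 -1.1 -3.7] q [ 0.84 -0.16 -0.51 -0.   -1.23  0.73]
 shift mm [ 0.4  0.1 18.4] turn [-0.    0.01 -0.04]
```

View pics/side3.png

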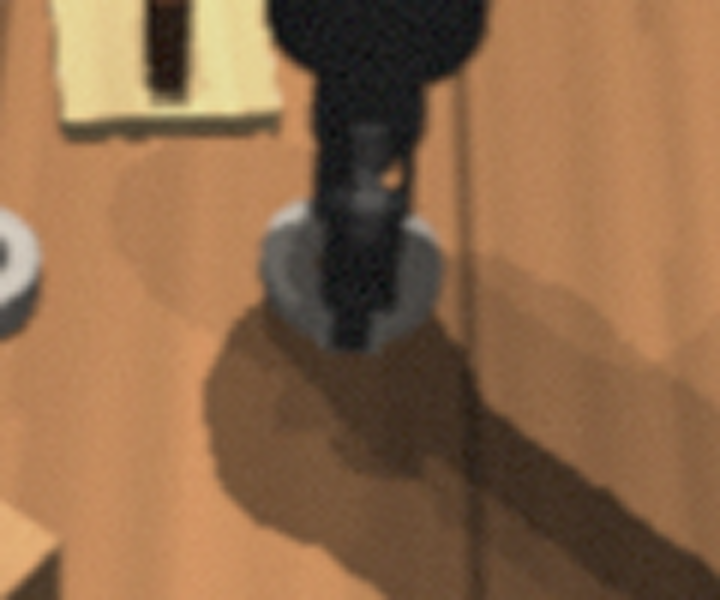

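The flange is held, with the ring centred on the jaw at about (350,270 zoomed) and the measured weight right. Next I move it above the pin.

servo_tool:
  rows:
    - [0,0,-0.04,0,0,0,0.05]
    - [0,0,-0.084,0,0,0,0.05]
    - [0.06,0.02,-0.084,0,0,0,0.05]
    - [0.12,0.045,-0.084,0,0,0,0.05]
    - [0.175,0.065,-0.084,0,0,0,0.05]
    - [0.22,0.08,-0.084,0,0,0,0.05]
    - [0.242,0.087,-0.084,0,0,0,0.05]
    - [0.242,0.087,-0.084,0,0,0,0.05]
    - [0.242,0.087,-0.084,0,0,0,0.05]

```text
t: 8.15
ee_pos: [0.363, -0.0363, 0.1002]
eef_rot: [-0.707, 0.707, 0.0, 0.0]
force: [0.6, -0.2, -2.8]
grip_width: 0.0636
```

```bash
python3 - <<'E'
from snap import *
snap("4",{"top":(180,300,200,360),"side":(110,250,240,380)})
go(.537,-.037,.1,-90)
E
```

```text
t 8.25 p [ 0.3631 -0.036   0.1001] ang -89.99 w 0.0631 f [ 0.4 -0.1 -2.9] q [ 0.47 -0.65 -0.7  -0.   -1.53  1.1 ]
 shift mm [ 1.000e+00 -1.739e+02  1.000e-01] turn [ 0.03 -0.01  0.01]
```

View pics/top4.png

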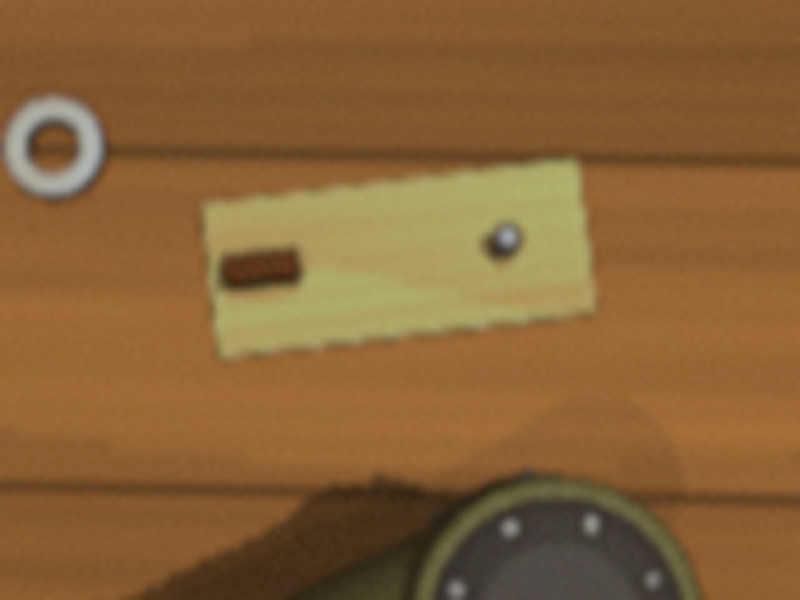

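View pics/side4.png

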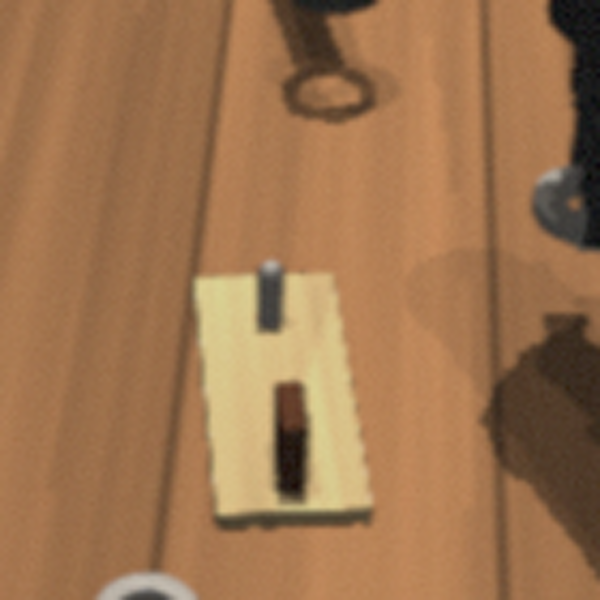

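I had the sign of tool y wrong, so the arm is short of the pin, though nothing was touched. I'm correcting with −y.

servo_tool:
  rows:
    - [0,-0.05,0,0,0,0,0.05]
    - [0,-0.1,0,0,0,0,0.05]
    - [0.001,-0.15,0,0,0,0,0.05]
    - [0.001,-0.174,0,0,0,0,0.05]
    - [0.001,-0.174,0,0,0,0,0.05]
    - [0.001,-0.174,0,0,0,0,0.05]

```text
t: 9.0
ee_pos: [0.5367, -0.0372, 0.0997]
eef_rot: [0.707, -0.707, -0.0, 0.001]
force: [0.1, -0.9, -3.0]
grip_width: 0.0633
```

```bash
python3 - <<'E'
from snap import *
snap("5",{"top":(180,300,200,360),"side":(110,250,240,380)})
go(.537,-.037,.1,-90)
S=load("side5");T=load("top5")
print(proj(S,[.537,-.037,.054])[0],proj(S,[.537,-.037,.115])[0],proj(T,[.537,-.037,.115])[0])
E
```

```text
t 9.1 p [ 0.5366 -0.0373  0.1004] ang -89.99 w 0.063 f [-1.2  0.6 -2.3] q [ 0.3  -0.1  -0.29  0.   -1.38  1.27]
 shift mm [-0.3 -0.4  0.4] turn [-0.01 -0.    0.01]
[303.34478254 171.17737577] [303.96612894 150.98512296] [301.13042334 225.10177319]
```

View pics/top5.png

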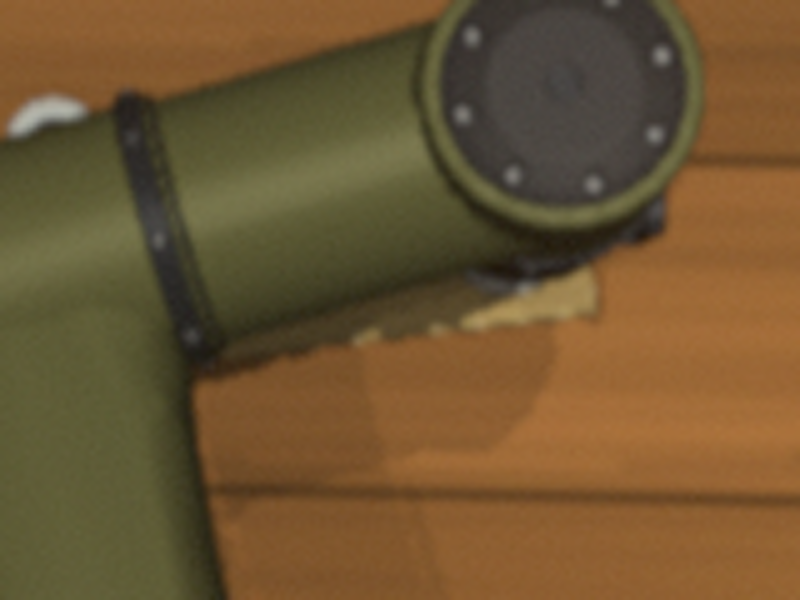

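View pics/side5.png

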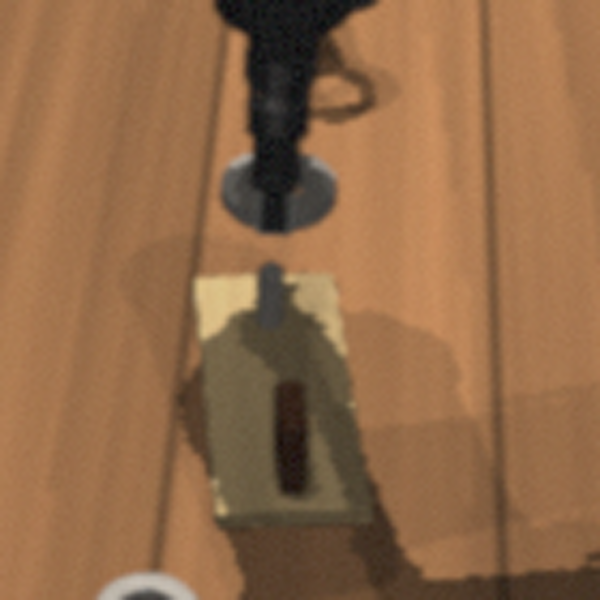

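```bash
python3 - <<'E'
from h import *
S=load("side5")
a=np.linspace(0,2*np.pi,200)
def ring(cx,cy,z,r): return proj(S,np.c_[cx+r*np.cos(a),cy+r*np.sin(a),0*a+z])
b=ring(.5366,-.0373,.1035,.033); t=ring(.5366,-.0373,.1155,.033); q=np.r_[b,t]
print("pred cols",q[:,0].min(),q[:,0].max(),"rows",q[:,1].min(),q[:,1].max())
g=cv2.cvtColor(S["image"],cv2.COLOR_BGR2GRAY); h=S["image"].astype(int)
r=(h[...,2]-h[...,0])
print(r[155,284:326]); print(r[158:172,304])
print(r[140:165:2,290:322])
# pin
print(r[172:186:3,296:312])
E
```

```text
pred cols 290.29922490770326 317.97397154152225 rows 142.82772208659628 163.0998934527126
[ 82  78  68  63  73  87  82  52  16   7  10   6   7   8   4   7   3   3
   2  -4  -6   0   3   4  13  20  16   9   8   7   6   5   6  17  58  90
 101 101 101 100 100  97]
[ 0 -6  1 -2 -1  3 36 78 90 88 89 86 80 48]
[[ 76  89  95  97  97  95  84  60  30  -2  -1   4   1   2   3   1   8  -3
   -1  -1   6  40  68  94 100 100 100 100  98  99  97  97]
 [ 81  93  98  95  96  96  96  92  73  31   2   2  -2  -1   0  -2   1   0
    9  21  46  72  92  97  99 101 102  98  97  99  98  98]
 [ 84  95  98  96  97  97  95  92  74  38   2   0  -5  -1   3   0   1  -3
    7  38  70  89  98  96  98 100  99  97  98  98  99 101]
 [ 88  97  97  92  85  68  45  30  22  12  -1   3   1  -8   2   0  -5   0
    0   9  23  36  44  55  76  93 100  98  97  99 100  99]
 [ 90  92  81  50  26  16  12   9   5   3   0  -2  -3   2  -1   2  -1  -2
   -2   6   5   6  10  14  19  33  59  87  97  97  99  99]
 [ 89  75  40  14   9   7   8   4   6   6   0  -2   1   0  -5   2  -4   3
    2  -1   5   7   7   6   7  10  19  40  68  97 101  
[... 491 characters left out ...]
  3   8   6   5   6  14  47  81  95 100 101]
 [ 94  95  92  74  46  17   6   5   7   3   1   0  -1   1   1  -3   1   1
    4   6   7   4   5   6  14  37  68  91  98 100  99 100]
 [ 93  97  96  95  92  84  63  42  30  13   3  -1   2  -5  -1   2   2   3
    2  10  18  27  43  61  73  91  97  98  99  98 100 100]
 [ 92  94  92  94  95  94  91  90  85  74  51  38  34  35  36  32  31  46
   67  83  92  92  95  99  96  98  99  98  98  99 101  99]]
[[82 81 80 75 56 28 11  7 17 42 70 89 95 96 94 94]
 [86 85 83 69 36  7  6  6  7 23 54 72 72 70 73 74]
 [84 84 86 69 34  6  7  6  4 11 18 33 49 64 72 70]
 [83 82 74 54 25  7  6  6  6 11 23 29 38 54 64 68]
 [38 31 28 20 11  2  7  6  6 12 21 26 28 31 29 28]]
```

The side view shows the flange at (304.5,153) above the pin (303,172). It fits the predicted position with a bias of about 1 px, so the target is x 0.538, y −0.037. I'm lowering.

servo_tool:
  rows:
    - [0,-0.0015,0.02,0,0,0,0.05]
    - [0,-0.0015,0.04,0,0,0,0.05]
    - [0,-0.0015,0.055,0,0,0,0.05]
    - [0,-0.0015,0.067,0,0,0,0.05]
    - [0,-0.0015,0.078,0,0,0,0.05]
    - [0,-0.0015,0.085,0,0,0,0.05]
    - [0,-0.0015,0.085,0,0,0,0.05]

```text
t: 9.98
ee_pos: [0.5382, -0.0378, 0.0149]
eef_rot: [-0.707, 0.707, 0.0, -0.0]
force: [-0.2, -0.3, -2.3]
grip_width: 0.0634
```

servo_tool:
  rows:
    - [0,0,0.002,0,0,0,0.05]
    - [0,0,0.004,0,0,0,0.05]
    - [0,0,0.004,0,0,0,0.05]

```text
t: 10.35
ee_pos: [0.5385, -0.0377, 0.0113]
eef_rot: [-0.707, 0.707, -0.0, -0.0]
force: [0.1, 0.4, -2.3]
grip_width: 0.0636
```

servo_tool:
  rows:
    - [0,0,0.001,0,0,0,0.05]
    - [0,0,0.0015,0,0,0,0.05]
    - [0,0,0.0015,0,0,0,0.05]

```text
t: 10.72
ee_pos: [0.5384, -0.0378, 0.0098]
eef_rot: [-0.707, 0.707, -0.0, -0.0]
force: [-0.1, 0.6, -2.4]
grip_width: 0.0633
```

servo_tool:
  rows:
    - [0,0,0.001,0,0,0,0.05]
    - [0,0,0.001,0,0,0,0.05]

```text
t: 10.98
ee_pos: [0.5385, -0.0377, 0.0088]
eef_rot: [-0.707, 0.707, -0.0, -0.0]
force: [0.4, 0.3, -2.3]
grip_width: 0.0633
```

servo_tool:
  rows:
    - [0,0,0.001,0,0,0,0.05]
    - [0,0,0.001,0,0,0,0.05]

```text
t: 11.22
ee_pos: [0.5386, -0.0377, 0.0087]
eef_rot: [-0.707, 0.707, -0.0, -0.0]
force: [-5.1, 1.3, 5.1]
grip_width: 0.0634
```

Contact with the board. I'm releasing and retreating, straight up above the pin.

servo_tool:
  rows:
    - [0,0,-0.001,0,0,0,0.05]
    - [0,0,-0.001,0,0,0,0.072]
    - [0,0,-0.001,0,0,0,0.078]
    - [0,0,-0.001,0,0,0,0.078]
    - [0,0,-0.03,0,0,0,0.085]
    - [0,0,-0.07,0,0,0,0.085]
    - [0,0,-0.11,0,0,0,0.085]
    - [0,0,-0.111,0,0,0,0.085]

```text
t: 12.22
ee_pos: [0.5405, -0.0376, 0.1231]
eef_rot: [-0.707, 0.707, -0.002, 0.003]
force: [-0.1, -0.1, -0.9]
grip_width: 0.0851
```

```bash
python3 - <<'E'
from snap import *
snap("6",{"side":(110,290,180,420)})
go(.587,.2072,.12,-90)
E
```

```text
t 12.32 p [ 0.5386 -0.0375  0.119 ] ang -90.04 w 0.0847 f [ 0.2  0.3 -0.7] q [ 0.3  -0.11 -0.26 -0.   -1.41  1.27]
 shift mm [-244.8  -48.2   -0.8] turn [-0.05  0.03 -0.04]
```

View pics/side6.png

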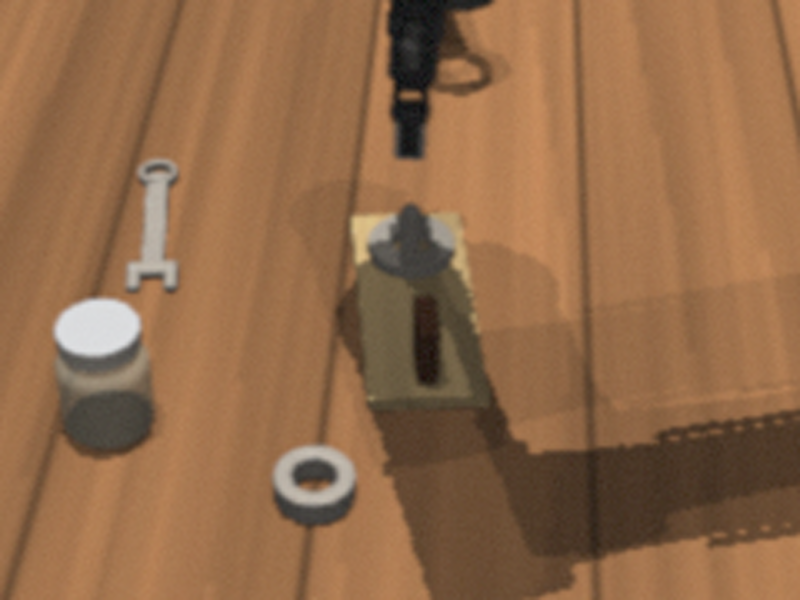

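The flange is flat on the board round the pin at (412,240 zoomed). The sleeve is next.

servo_tool:
  rows:
    - [-0.06,-0.012,0,0,0,0,0.079]
    - [-0.12,-0.024,0,0,0,0,0.079]
    - [-0.18,-0.036,0,0,0,0,0.079]
    - [-0.23,-0.046,0,0,0,0,0.079]
    - [-0.245,-0.048,0,0,0,0,0.079]
    - [-0.245,-0.048,0.04,0,0,0,0.079]
    - [-0.245,-0.048,0.08,0,0,0,0.079]
    - [-0.245,-0.048,0.105,0,0,0,0.079]
    - [-0.245,-0.048,0.119,0,0,0,0.079]
    - [-0.245,-0.048,0.119,0,0,0,0.079]

```text
t: 13.58
ee_pos: [0.5861, 0.2064, -0.0014]
eef_rot: [-0.707, 0.707, 0.0, -0.001]
force: [-0.1, 0.5, -0.2]
grip_width: 0.079
```

servo_tool:
  rows:
    - [0,0,0,0,0,0,0.06]
    - [0,0,0,0,0,0,0.045]
    - [0,0,0,0,0,0,0.04]
    - [0,0,0,0,0,0,0.04]
    - [0,0,0,0,0,0,0.04]
    - [0,0,0,0,0,0,0.04]

```text
t: 14.32
ee_pos: [0.5877, 0.2074, 0.0018]
eef_rot: [-0.707, 0.707, -0.001, 0.001]
force: [-1.0, -0.6, 7.2]
grip_width: 0.0519
```

```bash
python3 - <<'E'
from h import *
go(.538,-.037,.12,-90)
E
```

```text
t 14.32 p [0.5877 0.2074 0.0018] ang -90.02 w 0.0519 f [-1.  -0.6  7.2] q [ 0.66  0.19 -0.18  0.   -1.2   0.91]
 shift mm [ 244.4   49.3 -118.5] turn [-0.15  0.03 -0.03]
```

servo_tool:
  rows:
    - [0,0,-0.02,0,0,0,0.04]
    - [0,0,-0.06,0,0,0,0.04]
    - [0,0,-0.106,0,0,0,0.04]
    - [0.06,0.012,-0.106,0,0,0,0.04]
    - [0.12,0.024,-0.106,0,0,0,0.04]
    - [0.18,0.036,-0.106,0,0,0,0.04]
    - [0.225,0.045,-0.106,0,0,0,0.04]
    - [0.2445,0.049,-0.106,0,0,0,0.04]
    - [0.2445,0.049,-0.106,0,0,0,0.04]
    - [0.2445,0.049,-0.106,0,0,0,0.04]

```text
t: 15.58
ee_pos: [0.5377, -0.0364, 0.1059]
eef_rot: [-0.707, 0.707, 0.0, 0.0]
force: [0.7, 0.8, -3.4]
grip_width: 0.0515
```

```bash
python3 - <<'E'
from snap import *
snap("7",{"side":(110,230,240,380)},names=("side",))
go(.538,-.037,.1,-90)
S=load("side7");h=S["image"].astype(int);r=h[...,2]-h[...,0]
print(r[150:156:2,286:326]);print(proj(S,[[.511,-.037,.12],[.565,-.037,.12]]))
E
```

```text
t 15.62 p [ 0.5377 -0.0362  0.1058] ang -89.98 w 0.0517 f [-0.7  0.2 -2.3] q [ 0.31 -0.1  -0.28 -0.   -1.39  1.27]
 shift mm [ 0.8 -0.3  5.8] turn [0.01 0.02 0.02]
[[ 76  67  63  78  91  93  75  36   8   5   6   3  -1   2   4  -2   1  -1
    1   4   5   4   2   4   9   5   4   6  32  69  95  98  99  99  99 101
   99 100  99  96]
 [ 74  65  65  82  95  93  73  29   3   7   5   7   3   5   2   0   1   1
   -2   0   4   2   3   5   5   3   5   4  26  65  95  97  97  97  99 100
  101 100  99  98]
 [ 69  62  69  85  95  93  76  30   2   5   5   5   5   3   4  -2  -1   2
    2   3   3   4   5   6   7   6   5   7  27  66  95  99  96  97  99  99
  100  98 100  98]]
[[314.93352863 149.77626631]
 [292.29994767 148.72889317]]
```

View pics/side7.png

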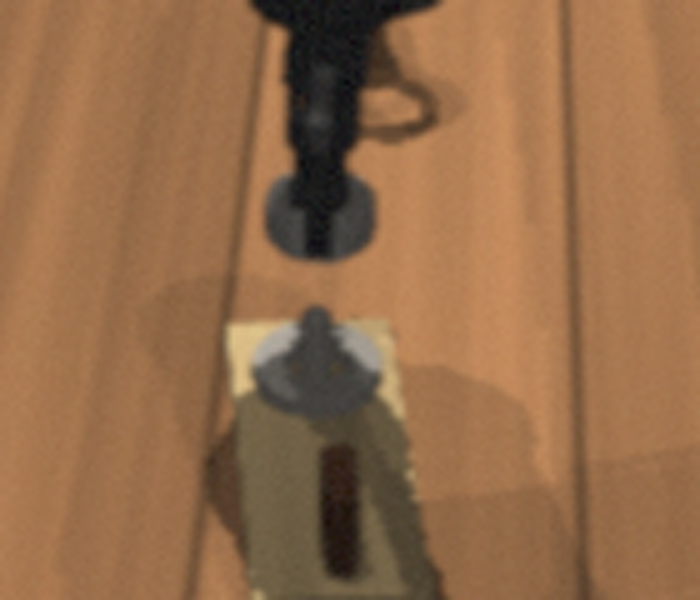

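The sleeve is centred at column 303.6, as predicted. I'm lowering it to flange height.

servo_tool:
  rows:
    - [0.0008,0,0.02,0,0,0,0.04]
    - [0.0008,0,0.04,0,0,0,0.04]
    - [0.0008,0,0.055,0,0,0,0.04]
    - [0.0008,0,0.067,0,0,0,0.04]
    - [0.0008,0,0.075,0,0,0,0.04]
    - [0.0008,0,0.077,0,0,0,0.04]
    - [0.0008,0,0.077,0,0,0,0.04]

```text
t: 16.5
ee_pos: [0.5377, -0.0381, 0.0292]
eef_rot: [-0.707, 0.707, -0.0, 0.0]
force: [0.1, 0.0, -3.1]
grip_width: 0.0516
```

servo_tool:
  rows:
    - [0,0,0.001,0,0,0,0.04]
    - [0,0,0.002,0,0,0,0.04]
    - [0,0,0.002,0,0,0,0.04]

```text
t: 16.88
ee_pos: [0.5375, -0.0381, 0.0269]
eef_rot: [-0.707, 0.707, -0.0, 0.0]
force: [-0.4, -0.1, -2.9]
grip_width: 0.0516
```

servo_tool:
  rows:
    - [0,0,0.001,0,0,0,0.04]
    - [0,0,0.0015,0,0,0,0.04]
    - [0,0,0.0015,0,0,0,0.04]

```text
t: 17.25
ee_pos: [0.5376, -0.0381, 0.0259]
eef_rot: [-0.707, 0.707, -0.0, 0.0]
force: [-2.8, 0.8, 3.1]
grip_width: 0.0517
```

servo_tool:
  rows:
    - [0,0,0,0,0,0,0.055]
    - [0,0,0,0,0,0,0.068]
    - [0,0,0,0,0,0,0.075]
    - [0,0,0,0,0,0,0.075]
    - [0,0,-0.03,0,0,0,0.075]
    - [0,0,-0.07,0,0,0,0.075]
    - [0,0,-0.095,0,0,0,0.075]
    - [0,0,-0.095,0,0,0,0.075]

```text
t: 18.25
ee_pos: [0.5388, -0.0379, 0.123]
eef_rot: [-0.707, 0.707, -0.001, 0.002]
force: [-0.5, 0.0, 0.2]
grip_width: 0.0752
```

```bash
python3 - <<'E'
from snap import *
snap("8",{"side":(110,230,240,380)},names=("side",))
go(.421,.3718,.12,-90)
E
```

```text
t 18.3 p [ 0.5379 -0.0379  0.1211] ang -90.04 w 0.0748 f [-0.2 -0.2 -0.8] q [ 0.3  -0.11 -0.26 -0.   -1.42  1.27]
 shift mm [-409.6  117.2    1.1] turn [-0.1   0.03 -0.04]
```

View pics/side8.png

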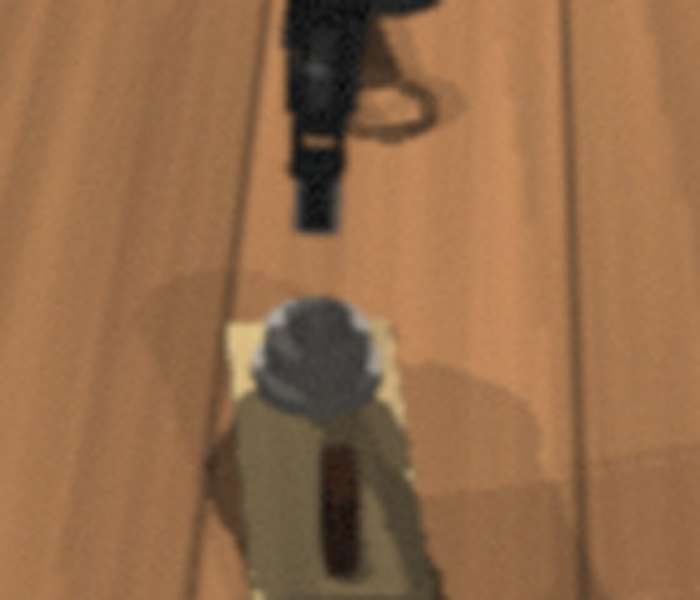

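The sleeve sits flat on the flange at (318,350 zoomed). The collar is next.

servo_tool:
  rows:
    - [-0.06,0.017,0,0,0,0,0.072]
    - [-0.12,0.034,0,0,0,0,0.072]
    - [-0.18,0.051,0,0,0,0,0.072]
    - [-0.24,0.068,0,0,0,0,0.072]
    - [-0.3,0.086,0,0,0,0,0.072]
    - [-0.36,0.103,0,0,0,0,0.072]
    - [-0.4,0.115,0,0,0,0,0.072]
    - [-0.41,0.117,0.03,0,0,0,0.072]
    - [-0.41,0.117,0.06,0,0,0,0.072]
    - [-0.41,0.117,0.08,0,0,0,0.072]
    - [-0.41,0.117,0.08,0,0,0,0.072]

```text
t: 19.68
ee_pos: [0.4196, 0.3705, 0.0372]
eef_rot: [-0.707, 0.707, -0.0, -0.003]
force: [0.1, -1.2, 0.0]
grip_width: 0.0719
```

```bash
python3 - <<'E'
from snap import *
snap("9",{"side":(260,380,280,420)},names=("side",))
go(.421,.3718,.001,-90)
E
```

```text
t 19.73 p [0.4204 0.3713 0.0391] ang -90.04 w 0.0722 f [-0.  -0.   0.1] q [ 1.08  0.   -0.31  0.   -1.26  0.49]
 shift mm [-0.6 -0.7 38.1] turn [ 0.07 -0.14 -0.04]
```

View pics/side9.png

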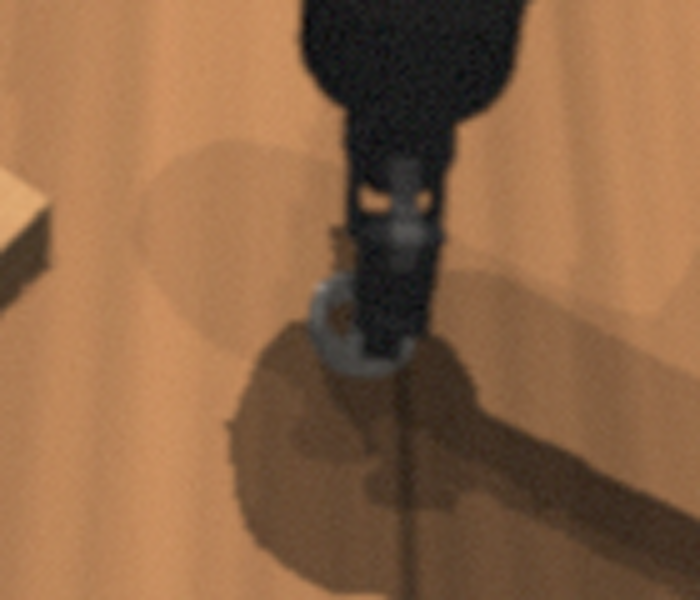

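```bash
python3 - <<'E'
from h import *
S=load("side9")
print((proj(S,[[.4205,.411,.048],[.421,.3718,.014]])-[280,260])*5)
E
```

```text
[[371.13447966 341.31290969]
 [359.81334288 307.63139278]]
```

The finger appears within a few mm of the collar's centre at (363,325 zoomed), inside the pad width. I'm descending and gripping.

servo_tool:
  rows:
    - [-0.0005,0,0.02,0,0,0,0.07]
    - [-0.0005,0,0.033,0,0,0,0.07]
    - [-0.0005,0,0.038,0,0,0,0.07]
    - [-0.0005,0,0.038,0,0,0,0.07]
    - [-0.0005,0,0.038,0,0,0,0.055]
    - [-0.0005,0,0.038,0,0,0,0.04]
    - [-0.0005,0,0.038,0,0,0,0.03]
    - [-0.0005,0,0.038,0,0,0,0.03]
    - [-0.0005,0,0.038,0,0,0,0.03]
  force: 30

```text
t: 20.85
ee_pos: [0.4211, 0.3728, 0.0032]
eef_rot: [-0.707, 0.707, -0.0, 0.0]
force: [-1.5, -0.5, 5.7]
grip_width: 0.0397
```

```bash
python3 - <<'E'
from h import *
go(.538,-.037,.11,-90)
E
```

```text
t 20.85 p [0.4211 0.3728 0.0032] ang -90.03 w 0.0397 f [-1.5 -0.5  5.7] q [ 1.08  0.04 -0.34  0.   -1.19  0.49]
 shift mm [ 409.7 -117.2 -106.9] turn [-0.05  0.03 -0.03]
```

servo_tool:
  rows:
    - [0,0,-0.02,0,0,0,0.03]
    - [0,0,-0.06,0,0,0,0.03]
    - [0,0,-0.107,0,0,0,0.03]
    - [0.06,-0.017,-0.107,0,0,0,0.03]
    - [0.12,-0.034,-0.107,0,0,0,0.03]
    - [0.18,-0.051,-0.107,0,0,0,0.03]
    - [0.24,-0.068,-0.107,0,0,0,0.03]
    - [0.3,-0.086,-0.107,0,0,0,0.03]
    - [0.35,-0.1,-0.107,0,0,0,0.03]
    - [0.39,-0.112,-0.107,0,0,0,0.03]
    - [0.41,-0.117,-0.107,0,0,0,0.03]
    - [0.41,-0.117,-0.107,0,0,0,0.03]
    - [0.41,-0.117,-0.107,0,0,0,0.03]

```text
t: 22.48
ee_pos: [0.5372, -0.0371, 0.1089]
eef_rot: [-0.707, 0.707, 0.0, -0.0]
force: [0.3, -0.5, -1.0]
grip_width: 0.0403
```

```bash
python3 - <<'E'
from snap import *
snap("10",{"side":(110,230,240,380)},names=("side",))
go(.538,-.037,.11,-90)
S=load("side10");h=S["image"].astype(int);r=h[...,2]-h[...,0]
print(r[145:156:2,288:322]);print(proj(S,[[.517,-.037,.117],[.559,-.037,.117]]))
E
```

```text
t 22.52 p [ 0.5373 -0.0368  0.109 ] ang -90.0 w 0.0399 f [-0.1  1.5 -1.7] q [ 0.3  -0.1  -0.28 -0.   -1.4   1.27]
 shift mm [ 0.2 -0.7 -1. ] turn [0.02 0.01 0.  ]
[[ 65  69  83  95  97  96  96  95  94  84  60  25   6  -5  -3  -1  -1  -2
    0  -2   8  33  69  91  96  96  98  95  97  98  97  98  95  99]
 [ 65  70  89  97  97  94  96  95  92  72  40   9  -3   0  -3   0  -3   5
    2  -5   8  35  64  89  97  97  98  98  96  99  97  99 100  99]
 [ 66  77  89  95  96  96  95  88  61  29   7   0   3   3  -2  -1  -2  -2
    2   0   0   3  15  41  71  90  98 101  97  97  98  96  98  98]
 [ 65  81  92  95  97  95  94  73  31   7   8   4   3   1  -2   5  -6  -3
    1   5   4   2   4   8  35  73  95 101  97  99  98  97  98  98]
 [ 68  83  96  96  96  95  92  76  31   2   7   5   6   2  -1   2  -2   2
   -1   2   4   4   6  13  46  81  99 100  98  97  97 100  97 101]
 [ 75  85  94  95  94  93  93  76  33   6   4   4   4  -2  -2   1  -2   2
    1   5   4   5   3  14  55  85  96  99  96  97  97  96 100 102]]
[[312.36668227 150.68956633]
 [294.79126965 149.87385139]]
```

View pics/side10.png

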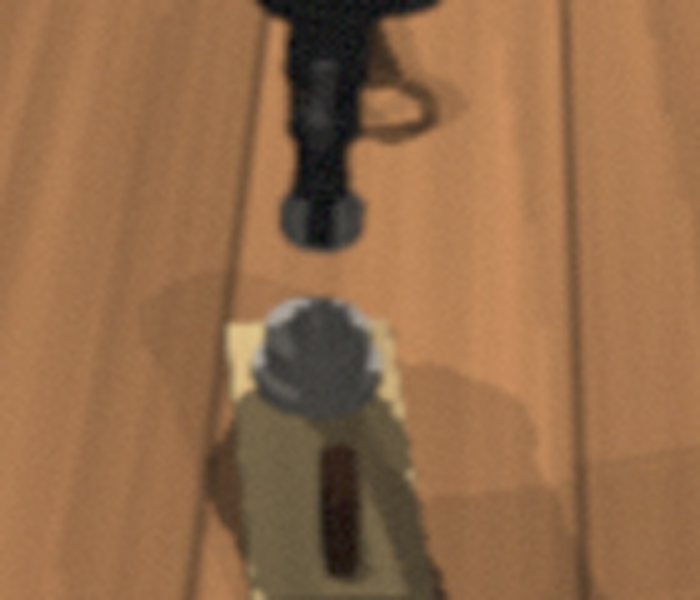

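The collar is at column 303.9 and the stack at 303.5, so it is aligned. Lowering.

servo_tool:
  rows:
    - [0,-0.001,0.02,0,0,0,0.03]
    - [0,-0.001,0.04,0,0,0,0.03]
    - [0,-0.001,0.051,0,0,0,0.03]
    - [0,-0.001,0.057,0,0,0,0.03]
    - [0,-0.001,0.059,0,0,0,0.03]
    - [0,-0.001,0.059,0,0,0,0.03]

```text
t: 23.28
ee_pos: [0.5388, -0.0374, 0.0508]
eef_rot: [-0.707, 0.707, -0.0, 0.0]
force: [-0.3, -0.2, -0.4]
grip_width: 0.04
```

servo_tool:
  rows:
    - [0,0,0.001,0,0,0,0.03]
    - [0,0,0.002,0,0,0,0.03]
    - [0,0,0.002,0,0,0,0.03]

```text
t: 23.65
ee_pos: [0.5385, -0.0376, 0.0483]
eef_rot: [-0.707, 0.707, -0.0, -0.0]
force: [0.2, -1.0, -1.4]
grip_width: 0.0399
```

servo_tool:
  rows:
    - [0,0,0.001,0,0,0,0.03]
    - [0,0,0.001,0,0,0,0.03]

```text
t: 23.9
ee_pos: [0.5384, -0.0376, 0.0473]
eef_rot: [-0.707, 0.707, -0.0, -0.0]
force: [0.3, -0.7, -1.4]
grip_width: 0.0399
```

servo_tool:
  rows:
    - [0,0,0.001,0,0,0,0.03]
    - [0,0,0.001,0,0,0,0.03]

```text
t: 24.15
ee_pos: [0.5386, -0.0376, 0.0472]
eef_rot: [-0.707, 0.707, -0.0, 0.0]
force: [-3.4, 0.7, 5.1]
grip_width: 0.0404
```

servo_tool:
  rows:
    - [0,0,0.0007,0,0,0,0.03]
    - [0,0,0.0007,0,0,0,0.03]

```text
t: 24.4
ee_pos: [0.5386, -0.0376, 0.0471]
eef_rot: [-0.707, 0.707, -0.0, 0.0]
force: [-7.0, 0.9, 9.2]
grip_width: 0.0397
```

servo_tool:
  rows:
    - [0,0,-0.0013,0,0,0,0.03]
    - [0,0,-0.0013,0,0,0,0.045]
    - [0,0,-0.0013,0,0,0,0.06]
    - [0,0,-0.0013,0,0,0,0.065]
    - [0,0,-0.03,0,0,0,0.065]
    - [0,0,-0.07,0,0,0,0.065]
    - [-0.05,0.05,-0.09,0,0,0,0.065]
    - [-0.09,0.1,-0.09,0,0,0,0.065]
    - [-0.13,0.14,-0.09,0,0,0,0.065]
    - [-0.13,0.15,-0.09,0,0,0,0.065]
    - [-0.13,0.15,-0.09,0,0,0,0.065]

```text
t: 25.78
ee_pos: [0.3882, 0.0934, 0.1362]
eef_rot: [0.708, -0.706, 0.0, -0.001]
force: [1.2, -0.4, -0.1]
grip_width: 0.0652
```

```bash
python3 - <<'E'
from snap import *
snap("11",{"side":(60,240,180,420),"top":(170,300,200,460)})
go(.518,.09,.11,-90)
E
```

```text
t 25.88 p [0.3889 0.0925 0.1357] ang -90.04 w 0.0648 f [ 0.3  0.6 -0.2] q [ 0.75 -0.53 -0.56  0.   -1.54  0.82]
 shift mm [   2.4 -129.1   25.8] turn [-0.03  0.   -0.04]
```

View pics/side11.png

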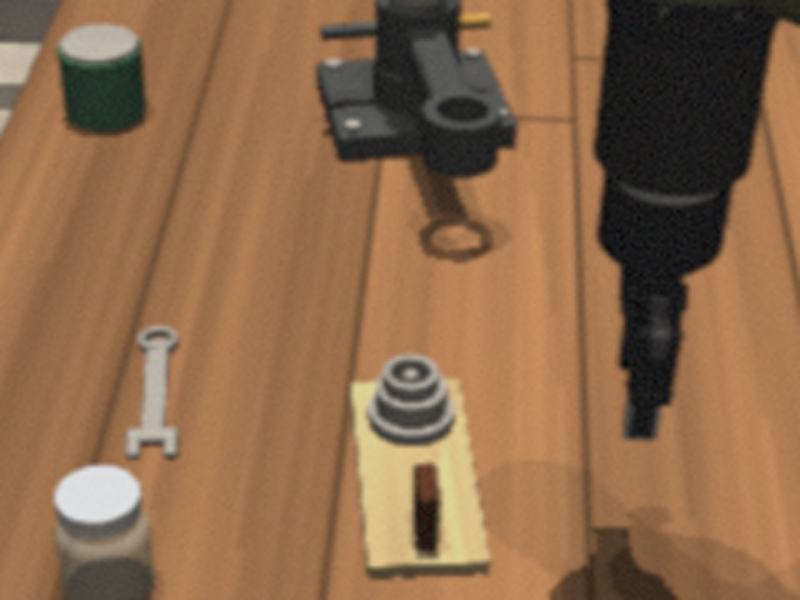

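View pics/top11.png

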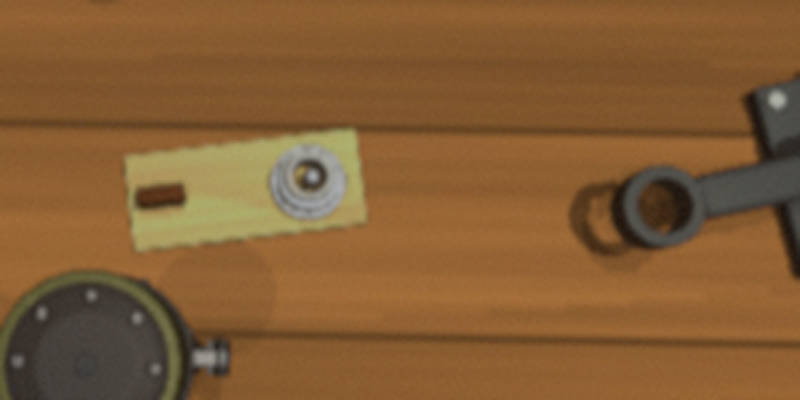

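The stack is right: flange, sleeve and collar are concentric around the pin at (310,178) in the top zoom. Now I measure the jig and stand poses.

```bash
python3 - <<'E'
from h import *
for tag in("0","11"):
  T=load("top"+tag); im=T["image"]; hsv=cv2.cvtColor(im,cv2.COLOR_BGR2HSV)
  if tag=="0":print("cam",-T["R"].T@T["t"])
  # jig board (inside hull)
  m=cv2.inRange(hsv,(20,60,110),(35,255,255)); cs,_=cv2.findContours(m,0,cv2.CHAIN_APPROX_NONE); k=max(cs,key=cv2.contourArea)
  w=ray(T,cv2.convexHull(k)[:,0],.012)[:,:2]; r=cv2.minAreaRect((w*1000).astype(np.float32)); print("board",np.round(r[0],1),np.round(r[1],1),round(r[2],2))
  # handle
  x,y=int(k[:,0,0].min()),int(k[:,0,1].min())
  hm=((im.max(2)<95)).astype(np.uint8); hm[:225]=0;hm[245:]=0;hm[:,:243]=0;hm[:,265:]=0
  ys,xs=np.nonzero(hm); print("handle px",len(xs),xs.mean(),ys.mean(),xs.min(),xs.max())
  hw=ray(T,np.c_[xs,ys],.062)[:,:2]; print(" handle",hw.mean(0).round(4),cv2.minAreaRect((hw*1000).astype(np.float32)))
T=load("top11");im=T["image"].astype(int);r=im[...,2]-im[...,0]
print(r[236:238,396:432]);print(r[218:258,414]);print(im[236,396:432].sum(1)//3);print(im[218:258,414].sum(1)//3)
for c in range(428,462,4):
    print(c,r[214:246,c])
E
```

```text
cam [0.40163097 0.01358796 1.25432519]
board [531.8  17.2] [ 86.2 206.1] 8.33
handle px 88 251.5 233.8068181818182 244 259
 handle [0.5185 0.0886] ((518.6136474609375, 88.72811126708984), (15.148192405700684, 39.13167953491211), 8.139034271240234)
board [531.8  17.2] [ 86.5 206.2] 8.45
handle px 83 251.42168674698794 233.90361445783134 244 259
 handle [0.5182 0.0888] ((518.6136474609375, 88.72811126708984), (15.148192405700684, 39.13167953491211), 8.139034271240234)
[[77 69 48 32 22 17 14  8  7  9 12 25 42 47 51 54 49 47 42 43 36 40 36 29
  24 21 19 19 14 10  8  8  8  7  7  8]
 [78 69 47 24 20 18 13 10  9  8 12 25 40 49 50 50 46 43 43 41 39 39 36 29
  21 22 19 21 14  9  9  9  8  7  8  7]]
[ 99 100 100 100  89  63  29  10   6  10  12  20  34  45  47  52  49  42
  42  43  43  43  45  41  44  53  55  42  20   7   6   9  38  77  95  97
  97 100  97  96]
[78 71 52 30 27 30 47 70 80 78 72 59 47 48 50 51 52 47 43 35 40 40 38 30
 28 27 29 28 37 56 78 80 75 72 75 80]
[103 101 100  99  97  88  79  75  78  65  46  34  37  46  49  46  45  45
  43  44  42  40  39  41  41  52  63  70  78  79  75  
[... 391 characters left out ...]
7   6   5   6   4  10  32  68  84  87  84  86  92]
440 [ 72  90 101 101 101 102  99 100  92  72  40  12   5   7   6   6   6   6
   5   4   5   7   7   9  28  62  80  87  86  89  94  98]
444 [65 82 92 93 95 94 98 96 82 49 15  4  6  7  5  6  6  4  8  7  5  5  7 23
 59 80 85 85 85 90 97 98]
448 [12 10 14 18 17 21 24 20 13  8  7  5  4  7  6  7  6  6  6  6  5  3 21 54
 77 82 85 86 91 96 96 96]
452 [ 6  7  5  6  8 11 11 10  5  7  4  5  5  6  8  5  6  6  6  5  6  9 16 25
 40 42 51 63 74 80 86 88]
456 [ 7  8  8  6  7 12  9  7  6  4  7  5  5  6  5  5  5  6  9  4  7  7  8  7
  9  9  9  9 10 12 12 17]
460 [ 7  7  8  7 10  5  5  9  6  5  3  6  6  6  6  5  6  6  6  8  8  7  8  7
  7  6  5  5  6  6  5  4]
```

```bash
python3 - <<'E'
from h import *
T=load("top11");S=load("side11")
def edges(c,cen,r0,r1,sgn,zs,n=36):
    g=cv2.GaussianBlur(cv2.cvtColor(c["image"],cv2.COLOR_BGR2GRAY),(0,0),.6).astype(np.float32)
    out=[]
    # inner edge of top rim: sample around world circle radii, pick max radial gradient dark(in)->bright(out)
    for a in np.linspace(0,2*np.pi,n,endpoint=False):
        rr=np.linspace(r0,r1,41); X=np.c_[cen[0]+rr*np.cos(a),cen[1]+rr*np.sin(a),0*rr+zs]
        p=proj(c,X).astype(np.float32); v=cv2.remap(g,p[:,0][None],p[:,1][None],cv2.INTER_LINEAR)[0]
        d=sgn*np.gradient(v); i=d.argmax()
        if d[i]>1.2: out.append([*X[i,:2],a,d[i]])
    return np.array(out)
def circ(P):
    keep=np.ones(len(P),bool)
    for _ in range(4):
        A=np.c_[2*P[keep],np.ones(keep.sum())]; s=np.linalg.lstsq(A,(P[keep]**2).sum(1),rcond=None)[0]
        R=np.sqrt(s[2]+s[0]**2+s[1]**2); e=abs(np.hypot(*(P-s[:2]).T)-R); keep=e<max(.0015,2*np.median(e))
    return s[:2],R,keep.sum()
for n,c,cen in(("top",T,(.5136,-.3176)),("side",S,(.512,-.310))):
    for _ in range(2):
        E=edges(c,cen,.014,.029,1,.12); s,R,k=circ(E[:,:2]); cen=s
    print(n,"ring inner",s.round(4),R.round(4),k,len(E))
print("arm line px")
im=T["image"].astype(float);r=im[...,2]-im[...,0]
cols=np.arange(431,446);up=[];lo=[]
for c in cols:
    v=r[214:246,c]; i=14
    j=i
    while v[j]<48:j-=1
    up.append(214+j+(v[j]-48)/(v[j]-v[j+1])); j=i
    while v[j]<48:j+=1
    lo.append(214+j-(v[j]-48)/(v[j]-v[j-1]))
for z in(.1,.12):
  for nm,e in(("up",up),("lo",lo),("mid",(np.array(up)+lo)/2)):
    w=ray(T,np.c_[cols,e],z)[:,:2]; f=np.polyfit(w[:,1],w[:,0],1); print(z,nm,"heading",90-np.degrees(np.arctan(f[0])),"x at ring y",np.polyval(f,-.3176))
P=cloud(T); print(P[232,428:446:3].round(4))
# pin tip
for n,c,u,v in(("top",T,301,228),("side",S,303,172)):
    g=c["image"].sum(2)//3; print(n,g[v-5:v+6,u-6:u+7])
E
```

```text
top ring inner [ 0.5133 -0.3167] 0.0217 30 35
side ring inner [ 0.5122 -0.3108] 0.0208 31 36
arm line px
0.1 up heading 103.14978191184731 x at ring y 0.5324551367451629
0.1 lo heading 102.9242900377844 x at ring y 0.49603465249278744
0.1 mid heading 103.03659225123114 x at ring y 0.5142036656569445
0.12 up heading 103.1497819118474 x at ring y 0.5315290386528214
0.12 lo heading 102.92429003778405 x at ring y 0.4957157868267264
0.12 mid heading 103.03659225123104 x at ring y 0.5135818458740429
[[ 0.5249 -0.3475  0.1179]
 [ 0.5254 -0.3559  0.1146]
 [ 0.5257 -0.3637  0.1132]
 [ 0.5257 -0.3708  0.1137]
 [ 0.5259 -0.3783  0.1133]
 [ 0.5263 -0.3865  0.1109]]
top [[141 113  87  73  62  57  52  50  63  94 131 156 161]
 [128 106 102  99  85  80  76  65  53  64 105 144 157]
 [123 114 123 117 102 111 120 107  77  55  80 128 151]
 [125 119 118 105 103 134 154 143 102  61  67 115 150]
 [129 109  95  83  97 136 162 154 109  64  67 114 152]
 [131  98  79  65  77 114 137 132  96  61  75 125 152]
 [135 102  76  57  58  76  91  88  72  65  96 138 158]
 [147 124  90  62  52  60  62  64  70  87 122 148 156]
 [146 143 118  90  79  82  76  79  96 121 141 150 155]
 [134 147 140 129 120 116 114 119 131 140 142 149 157]
 [128 135 142 144 142 138 137 143 148 143 142 152 163]]
side [[143 156 162 156 151 148 151 157 162 163 160 154 146]
 [162 151 128 110 100  98 101 103 110 124 153 164 163]
 [145 112  81  69  67  71  68  65  65  77 106 143 167]
 [123  79  62  65  80 101 108  93  69  62  74 110 152]
 [110  70  62  77 115 152 164 144  94  64  60  86 133]
 [120  78  69  88 126 157 166 145 102  69  69 101 147]
 [144 117  90  82 106 123 126 108  90  79 100 136 159]
 [143 150 134 115 112 115 110 109 113 125 143 159 149]
 [108 138 154 158 152 152 147 151 158 163 155 132 103]
 [ 71  88 106 119 130 138 142 138 127 116 105  83  67]
 [ 61  62  68  73  81  92  97  93  81  73  68  60  68]]
```

The stand heading is 103.0° and the ring centre about (0.513,−0.314), averaged over both views. The jig heading is 98.4°, the handle about (0.5187,0.0915), and the pin about (0.538,−0.037). Now I turn to pinch the handle.

```bash
python3 - <<'E'
from h import *
go(.5187,.0915,.11,-171.6)
E
```

```text
t 25.88 p [0.3889 0.0925 0.1357] ang -90.04 w 0.0648 f [ 0.3  0.6 -0.2] q [ 0.75 -0.53 -0.56  0.   -1.54  0.82]
 shift mm [   0.9 -129.8   25.8] turn [-2.000e-02  2.000e-02  8.156e+01]
```

servo_tool:
  rows:
    - [0,0,0,0,0,10,0.055]
    - [0,-0.01,0,0,0,20,0.055]
    - [0,-0.03,0,0,0,30,0.055]
    - [0,-0.05,0,0,0,40,0.055]
    - [0,-0.07,0,0,0,50,0.055]
    - [0,-0.09,0,0,0,60,0.055]
    - [0,-0.11,0,0,0,70,0.055]
    - [0.001,-0.125,0.01,0,0,80,0.055]
    - [0.001,-0.13,0.02,0,0,81.5,0.055]
    - [0.001,-0.13,0.026,0,0,81.5,0.055]
    - [0.001,-0.13,0.026,0,0,81.5,0.055]

```text
t: 27.25
ee_pos: [0.5181, 0.0911, 0.109]
eef_rot: [-0.075, 0.997, -0.0, -0.001]
force: [-0.3, 0.2, -0.5]
grip_width: 0.055
```

```bash
python3 - <<'E'
from snap import *
snap("12",{"side":(110,250,220,400)},names=("side",))
go(.5187,.0915,.022,-171.6)
S=load("side12");print((proj(S,[[.5187,.0915,.12],[.5187,.0915,.062]])-[220,110])*800/180)
E
```

```text
t 27.3 p [0.5184 0.0914 0.1097] ang -171.45 w 0.0549 f [-0.4 -0.5  0.6] q [ 0.56 -0.14 -0.31  0.   -1.4  -0.41]
 shift mm [-0.4  0.1 87.7] turn [-0.01  0.    0.15]
[[396.78227589 327.40055483]
 [393.15342429 415.41280582]]
```

View pics/side12.png

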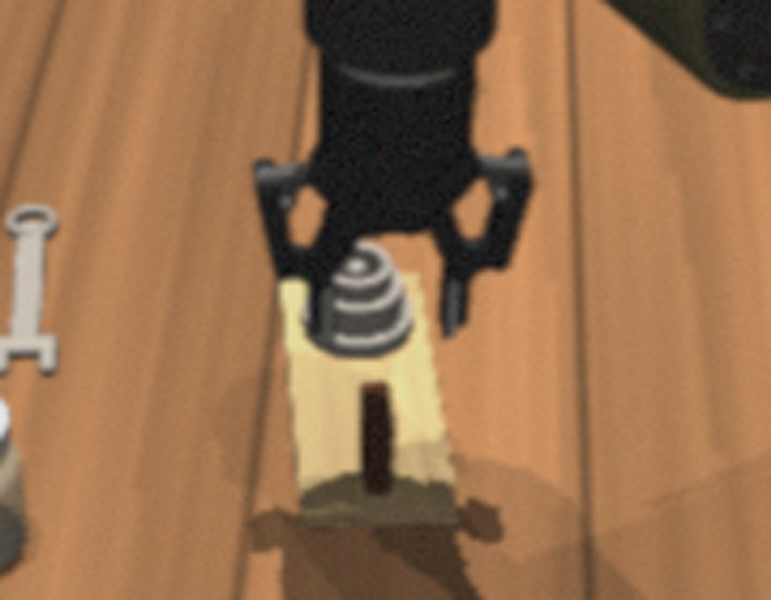

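The jaws straddle the handle at (376,440 zoomed). The shadows fall either side. Descend and pinch.

servo_tool:
  rows:
    - [0,0,0.03,0,0,0,0.055]
    - [0,0,0.06,0,0,0,0.055]
    - [0,0,0.08,0,0,0,0.055]
    - [0,0,0.086,0,0,0,0.055]
    - [0,0,0.086,0,0,0,0.055]

```text
t: 27.92
ee_pos: [0.5188, 0.0916, 0.0244]
eef_rot: [-0.074, 0.997, -0.0, 0.0]
force: [0.4, 0.3, 0.0]
grip_width: 0.055
```

servo_tool:
  rows:
    - [0,0,0,0,0,0,0.035]
    - [0,0,0,0,0,0,0.02]
    - [0,0,0,0,0,0,0.012]
    - [0,0,0,0,0,0,0.008]
    - [0,0,0,0,0,0,0.008]
    - [0,0,0,0,0,0,0.008]
  force: 30

```text
t: 28.68
ee_pos: [0.5195, 0.0919, 0.0247]
eef_rot: [-0.074, 0.997, 0.0, 0.001]
force: [2.4, 2.2, 5.9]
grip_width: 0.0158
```

```bash
python3 - <<'E'
from snap import *
snap("13",{"side":(110,250,220,400)},names=("side",))
go(.4835,-.1871,.0237,-167)
E
```

```text
t 28.73 p [0.5195 0.0919 0.0247] ang -171.52 w 0.0158 f [1.3 2.  5.6] q [ 0.56 -0.08 -0.42  0.   -1.23 -0.41]
 shift mm [  76.7 -270.6    0.8] turn [ 0.01  0.14 -4.52]
```

View pics/side13.png

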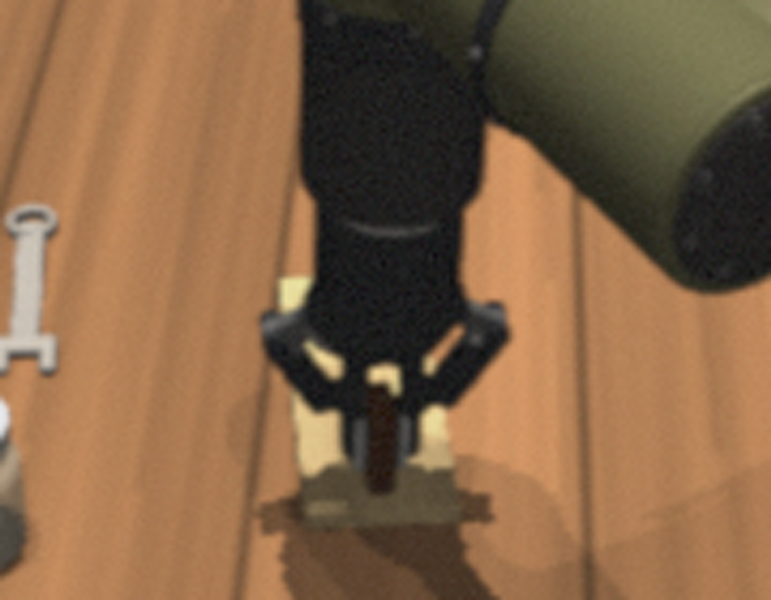

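servo_tool:
  rows:
    - [0.001,-0.004,0,0,0,-0.2,0.008]
    - [0.003,-0.012,0,0,0,-0.6,0.008]
    - [0.007,-0.024,0,0,0,-1,0.008]
    - [0.011,-0.039,0,0,0,-1.5,0.008]
    - [0.015,-0.054,0,0,0,-2,0.008]
    - [0.02,-0.069,0,0,0,-2.5,0.008]
    - [0.024,-0.084,0,0,0,-3,0.008]
    - [0.028,-0.099,0,0,0,-3.5,0.008]
    - [0.032,-0.114,0,0,0,-4,0.008]
    - [0.037,-0.129,0,0,0,-4.5,0.008]
    - [0.041,-0.143,0,0,0,-4.5,0.008]
    - [0.044,-0.155,0,0,0,-4.5,0.008]
    - [0.046,-0.161,0,0,0,-4.5,0.008]
    - [0.046,-0.162,0,0,0,-4.5,0.008]
    - [0.046,-0.162,0,0,0,-4.5,0.008]

```text
t: 30.6
ee_pos: [0.4981, -0.0733, 0.0247]
eef_rot: [-0.113, 0.994, 0.002, 0.002]
force: [0.7, 11.3, 7.6]
grip_width: 0.0161
```

```bash
python3 - <<'E'
from snap import *
snap("14",{"side":(50,200,220,400),"top":(150,300,260,460)})
go(.4835,-.1871,.0237,-167)
E
```

```text
t 30.7 p [ 0.4981 -0.0733  0.0247] ang -166.97 w 0.0156 f [ 0.8 11.9  8.3] q [ 0.25 -0.15 -0.48 -0.   -1.24 -0.02]
 shift mm [  39.9 -107.6    0.6] turn [0.15 0.21 0.03]
```

View pics/side14.png

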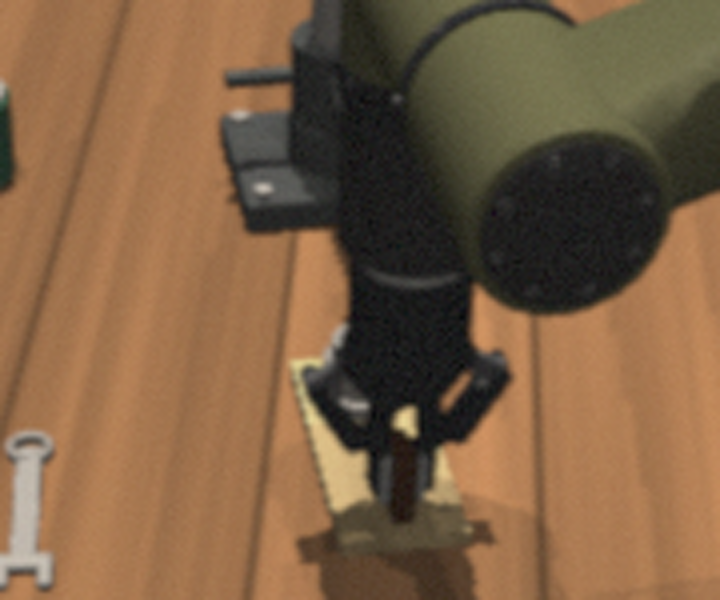

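View pics/top14.png

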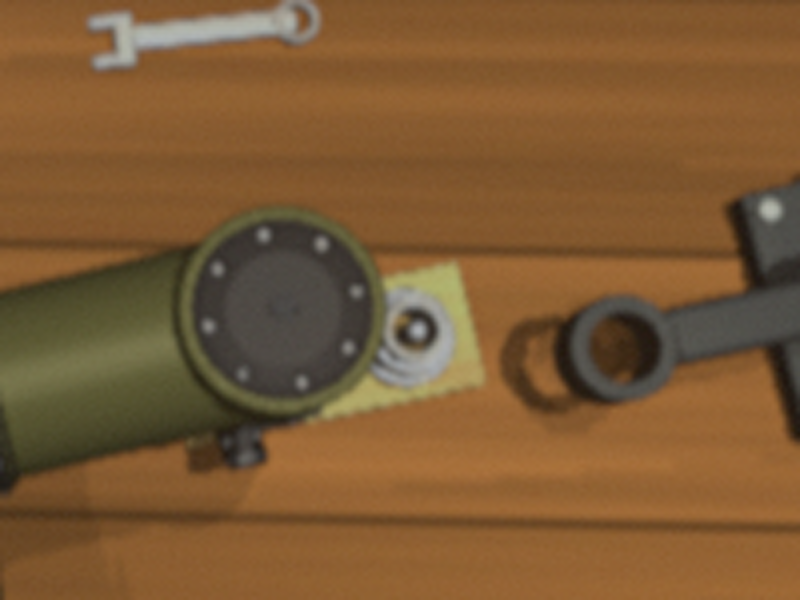

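```bash
python3 - <<'E'
from h import *
T=load("top14");g=cv2.cvtColor(T["image"],cv2.COLOR_BGR2GRAY)
p=g[226:240,356:374].astype(int);print(p)
y,x=np.nonzero(p>0)
q=g[229:236,361:369].astype(float)-95;q[q<0]=0;yy,xx=np.mgrid[229:236,361:369];c=((q*xx).sum()/q.sum(),(q*yy).sum()/q.sum());print(c,ray(T,c,.054)[0])
T1=load("top11");g=cv2.cvtColor(T1["image"],cv2.COLOR_BGR2GRAY)
q=g[224:231,298:305].astype(float)-95;q[q<0]=0;yy,xx=np.mgrid[224:231,298:305];c=((q*xx).sum()/q.sum(),(q*yy).sum()/q.sum());print(c,ray(T1,c,.054)[0])
# board far edge & long edge
hsv=cv2.cvtColor(T["image"],cv2.COLOR_BGR2HSV);m=cv2.inRange(hsv,(20,60,100),(35,255,255));m[:,:358]=0
cs,_=cv2.findContours(m,0,cv2.CHAIN_APPROX_NONE);k=max(cs,key=cv2.contourArea)
h=ray(T,k[:,0],.012)[:,:2]
e=h[k[:,0,0]>374]; 
ep=k[:,0]; far=ep[(ep[:,0]>=375)&(ep[:,1]>219)&(ep[:,1]<243)]
w=ray(T,far,.012)[:,:2];f=np.polyfit(w[:,0],w[:,1],1);print("far edge normal heading",90+np.degrees(np.arctan(f[0])),len(far))
for lo in(0,1):
    s=ep[(ep[:,0]>362)&(ep[:,0]<373)&((ep[:,1]>240) if lo else (ep[:,1]<224))]
    w=ray(T,s,.012)[:,:2];
    if len(s)>4:f=np.polyfit(w[:,1],w[:,0],1);print("long edge heading",90-np.degrees(np.arctan(f[0])),len(s))
E
```

```text
[[104 125 140 148 148 140 135 133 133 137 151 160 162 159 155 161 166 167]
 [101 129 147 146 129 105  86  84  83  96 117 141 157 161 153 159 166 168]
 [109 143 154 138 106  80  61  48  48  54  75 105 140 157 155 156 162 166]
 [117 149 150 129 111  97  71  57  59  56  51  66 113 153 159 154 159 162]
 [119 150 142 118 108  98  86  89 105  97  67  50  84 135 158 159 158 162]
 [125 145 124  95  79  77  96 131 150 140  96  53  65 119 159 164 163 159]
 [131 143 115  75  53  66 106 151 172 158 109  57  55 109 156 167 164 156]
 [134 147 115  64  40  53  95 137 157 146 100  54  59 114 159 167 165 159]
 [127 148 120  71  43  48  72 101 118 112  78  53  78 129 162 170 168 158]
 [113 150 140 100  68  54  59  73  87  82  63  68 109 149 169 173 169 162]
 [106 136 150 132 110  89  80  78  83  80  81 104 139 165 172 174 167 161]
 [120 117 135 148 143 128 113 108 108 108 116 142 163 170 172 172 166 155]
 [144 116 110 136 150 150 143 140 140 140 151 164 171 172 172 168 161 154]
 [152 137 111 119 137 145 150 154 152 154 164 172 174 171 170 166 161 156]]
(np.float64(364.27198697068405), np.float64(232.1074918566775)) [ 0.52872373 -0.20348312  0.054     ]
(np.float64(300.740614334471), np.float64(226.44880546075086)) [ 0.54069898 -0.03872799  0.054     ]
far edge normal heading 101.72560705531731 23
long edge heading 114.15942947414541 16
long edge heading 115.82932654102444 21
```

The pin is at (364.3,232.1) in the top view. Both the image and the grip geometry say about (−15, −113.5) mm is still to go, and the heading is already in line. I'm sliding on.

servo_tool:
  rows:
    - [0.004,-0.012,0,0,0,0,0.008]
    - [0.009,-0.025,0,0,0,0,0.008]
    - [0.014,-0.038,0,0,0,0,0.008]
    - [0.019,-0.051,0,0,0,0,0.008]
    - [0.024,-0.064,0,0,0,0,0.008]
    - [0.029,-0.077,0,0,0,0,0.008]
    - [0.033,-0.088,0,0,0,0,0.008]
    - [0.037,-0.098,0,0,0,0,0.008]
    - [0.039,-0.104,0,0,0,0,0.008]
    - [0.04,-0.107,0,0,0,0,0.008]
    - [0.04,-0.107,0,0,0,0,0.008]

```text
t: 32.08
ee_pos: [0.4833, -0.1869, 0.0247]
eef_rot: [-0.113, 0.994, 0.001, 0.002]
force: [2.2, 10.6, 8.0]
grip_width: 0.0159
```

```bash
python3 - <<'E'
from snap import *
snap("15",{"side":(40,190,220,400),"top":(180,300,300,460)})
go(.4835,-.1871,.0237,-167)
E
```

```text
t 32.17 p [ 0.4833 -0.1869  0.0247] ang -166.96 w 0.0155 f [ 1.7 11.1  8.6] q [ 0.02 -0.11 -0.44 -0.   -1.24  0.21]
 shift mm [-0.2 -0.2  1. ] turn [0.1  0.19 0.04]
```

View pics/side15.png

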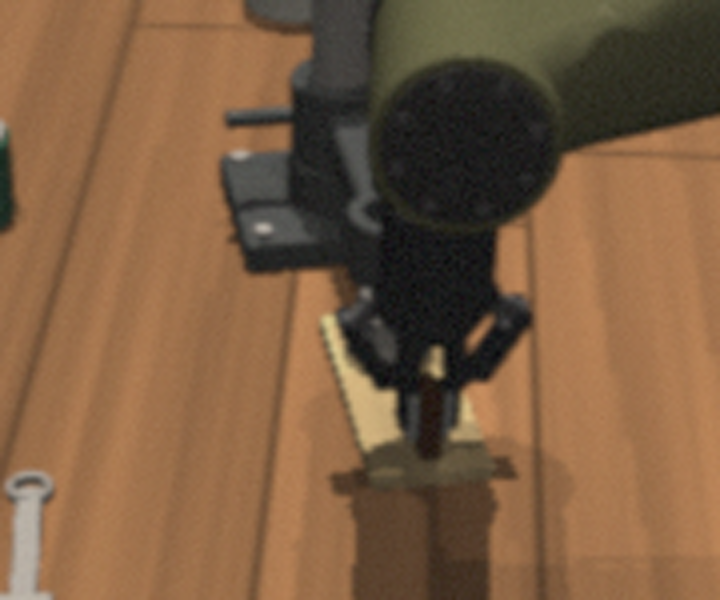

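View pics/top15.png

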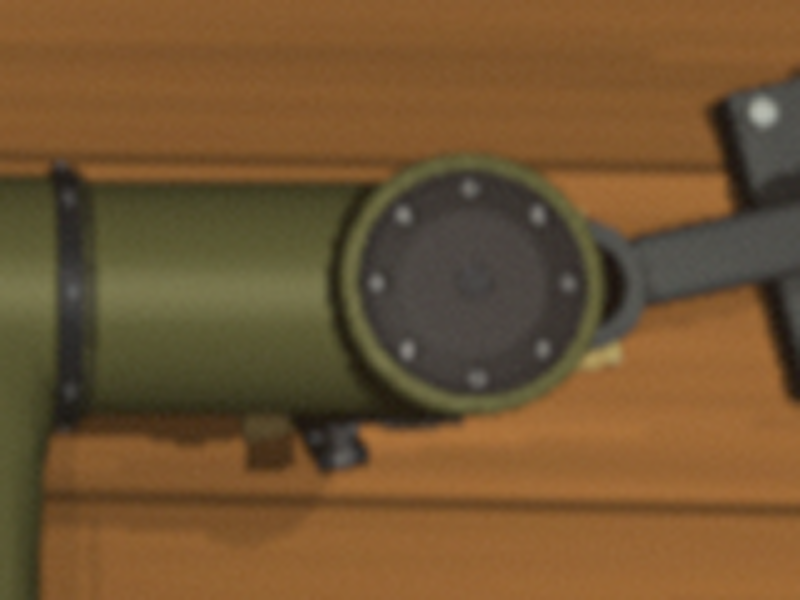

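servo_tool:
  rows:
    - [0,0,0,0,0,0,0.02]
    - [0,0,0,0,0,0,0.035]
    - [0,0,0,0,0,0,0.045]
    - [0,0,0,0,0,0,0.05]
    - [0,0,-0.03,0,0,0,0.05]
    - [0,0,-0.07,0,0,0,0.05]
    - [0,0,-0.1,0,0,0,0.05]
    - [0.02,0.05,-0.12,0,0,0,0.05]
    - [0.04,0.1,-0.12,0,0,0,0.05]
    - [0.06,0.15,-0.12,0,0,0,0.05]
    - [0.09,0.19,-0.12,0,0,0,0.05]
    - [0.11,0.22,-0.12,0,0,0,0.05]
    - [0.11,0.22,-0.12,0,0,0,0.05]

```text
t: 33.8
ee_pos: [0.3249, 0.0026, 0.1443]
eef_rot: [-0.115, 0.993, 0.001, 0.002]
force: [-0.1, 0.1, 0.1]
grip_width: 0.05
```

```bash
python3 - <<'E'
from snap import *
snap("16",{"side":(60,190,220,393),"top":(180,300,300,460)})
go(.4835,-.1871,.0237,-167)
E
```

```text
t 33.9 p [0.3255 0.0011 0.1439] ang -166.96 w 0.05 f [ 0.7 -0.3 -0.4] q [ 0.65 -0.81 -0.7   0.   -1.68 -0.42]
 shift mm [-111.3 -219.   120.3] turn [0.01 0.06 0.04]
```

View pics/side16.png

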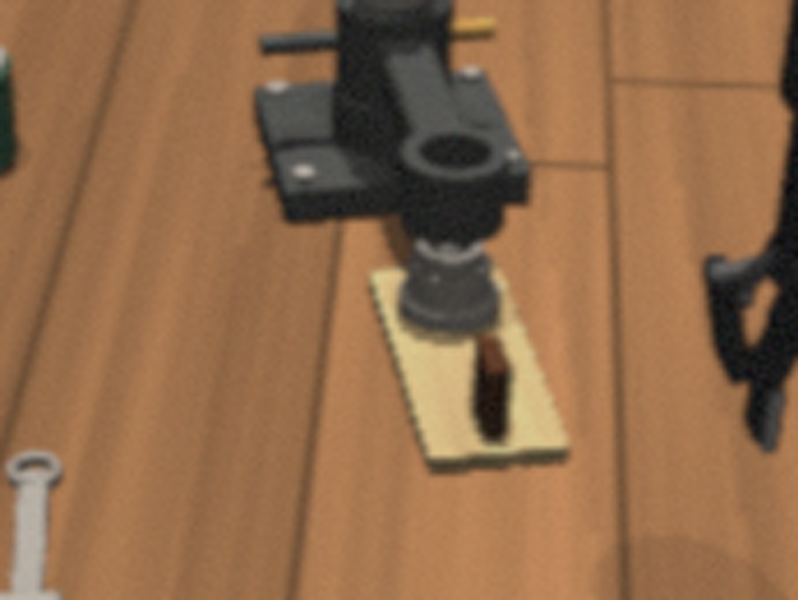

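View pics/top16.png

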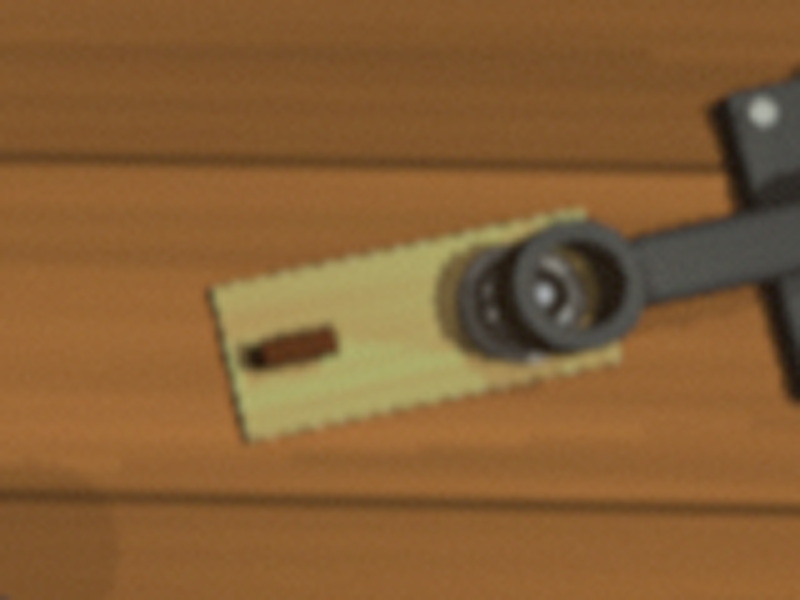

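```bash
python3 - <<'E'
from h import *
T=load("top16");S=load("side16");im=T["image"];g=cv2.cvtColor(im,cv2.COLOR_BGR2GRAY)
print(g[233:246,402:418])
q=g[235:243,405:413].astype(float)-95;q[q<0]=0;yy,xx=np.mgrid[235:243,405:413];c=((q*xx).sum()/q.sum(),(q*yy).sum()/q.sum())
print("pin",c,ray(T,c,.054)[0],"expected px",proj(T,[.5133,-.3167,.054])[0])
def bd(c):
    hsv=cv2.cvtColor(c["image"],cv2.COLOR_BGR2HSV);m=cv2.inRange(hsv,(19,60,90),(35,255,255))
    cs,_=cv2.findContours(m,0,cv2.CHAIN_APPROX_NONE);k=max(cs,key=cv2.contourArea)
    w=ray(c,cv2.convexHull(k)[:,0],.012)[:,:2];r=cv2.minAreaRect((w*1000).astype(np.float32));return r,k
r,k=bd(T);print("board top",r);print("pin by board",np.array(r[0])/1000-.0575*np.array([np.cos(np.radians(103)),np.sin(np.radians(103))]))
# near long edge fits
ep=k[:,0]
for lo in(0,1):
    cen=cv2.minAreaRect(ep.astype(np.float32))[0]
    s=np.array([p for p in ep if 348<p[0]<(395 if lo==0 else 395) and ((p[1]>250) if lo else (p[1]<238))])
    w=ray(T,s,.012)[:,:2];f=np.polyfit(w[:,1],w[:,0],1)
    e=abs(np.polyval(f,w[:,1])-w[:,0]);w=w[e<.003];f=np.polyfit(w[:,1],w[:,0],1);print("edge heading",90-np.degrees(np.arctan(f[0])),len(w), "offset from ring axis mm",1e3*(np.polyval(f,-.3167)-.5133)*np.cos(np.arctan(f[0])))
m=(im.max(2)<95).astype(np.uint8);m[:243]=0;m[256:]=0;m[:,:347]=0;m[:,370:]=0
ys,xs=np.nonzero(m);w=ray(T,np.c_[xs,ys],.062)[:,:2];print("handle",w.mean(0),cv2.minAreaRect((w*1000).astype(np.float32)))
print("expected handle (top frame)",.5133+.13*np.cos(np.radians(103.03)),-.3167+.13*np.sin(np.radians(103.03)))
E
```

```text
[[ 41  65  79  81  78  74  80 100 116 123 111  93  79  82  72  56]
 [ 44  68  82  81  74  61  56  66  82 102 108  91  74  72  68  61]
 [ 48  74  84  81  76  62  54  50  51  69  82  87  78  68  63  60]
 [ 49  73  82  80  77  83  87  79  57  48  63  82  84  72  62  61]
 [ 47  71  82  82  89 111 132 124  87  50  51  77  89  78  66  64]
 [ 43  69  80  81  92 127 159 153 110  61  47  68  92  87  69  62]
 [ 43  63  81  81  89 122 154 150 108  58  43  67  91  88  77  67]
 [ 38  58  75  82  82 102 124 120  84  48  49  77  92  86  76  68]
 [ 34  47  70  82  83  84  91  80  57  47  74 104  97  81  74  65]
 [ 31  41  59  77  84  82  78  64  52  68 104 121 104  78  70  67]
 [ 30  36  51  68  81  83  79  71  66  87 120 122  99  76  80  79]
 [ 29  30  41  54  69  84  84  78  76  90 107 100  87  79  85  79]
 [ 35  32  31  42  58  73  81  83  81  83  87  80  79  79  80  73]]
pin (np.float64(408.3726315789474), np.float64(238.4842105263158)) [ 0.51411993 -0.31687606  0.054     ] expected px [408.31188592 238.79959313]
board top ((265.6369323730469, -9.735084533691406), (159.746826171875, 156.75877380371094), 65.46932983398438)
pin by board [ 0.27857162 -0.06576136]Traceback (most recent call last):
  File "<stdin>", line 16, in <module>
  File "h.py", line 5, in ray
    d=np.c_[(uv[:,0]-K[0,2])/K[0,0],(uv[:,1]-K[1,2])/K[1,1],np.ones(len(uv))]@R
             ~~^^^^^
IndexError: index 0 is out of bounds for axis 1 with size 0
```

```bash
python3 - <<'E'
from h import *
T=load("top16");im=T["image"]
hsv=cv2.cvtColor(im,cv2.COLOR_BGR2HSV);m=cv2.inRange(hsv,(19,60,90),(35,255,255));m[:215]=0;m[272:]=0;m[:,:335]=0;m[:,435:]=0
cs,_=cv2.findContours(m,0,cv2.CHAIN_APPROX_NONE);k=max(cs,key=cv2.contourArea)
ep=k[:,0]
for lo in(0,1):
    s=np.array([p for p in ep if (348 if lo==0 else 354)<p[0]<(395 if lo==0 else 390) and ((p[1]>252) if lo else (p[1]<240))])
    w=ray(T,s,.012)[:,:2];f=np.polyfit(w[:,1],w[:,0],1)
    e=abs(np.polyval(f,w[:,1])-w[:,0]);w=w[e<.003];f=np.polyfit(w[:,1],w[:,0],1);print("edge heading",90-np.degrees(np.arctan(f[0])),len(w), "off mm",1e3*(np.polyval(f,-.3167)-.5133)*np.cos(np.arctan(f[0])))
m=(im.max(2)<95).astype(np.uint8);m[:243]=0;m[256:]=0;m[:,:347]=0;m[:,370:]=0
ys,xs=np.nonzero(m);w=ray(T,np.c_[xs,ys],.062)[:,:2];print("handle",w.mean(0),cv2.minAreaRect((w*1000).astype(np.float32)))
print("expected handle (top frame)",.5133+.13*np.cos(np.radians(103.03)),-.3167+.13*np.sin(np.radians(103.03)))
# bystanders moved?
for n in("top","side"):
    d=cv2.absdiff(load(n+"0")["image"],load(n+"16")["image"]).max(2)
    for nm,(y0,y1,x0,x1) in dict(top=dict(carton=(195,230,135,175),jar=(135,170,218,248),wrench=(145,172,278,345)),side=dict(carton=(288,330,250,295),jar=(198,245,192,230),wrench=(152,200,212,240)))[n].items():
        print(n,nm,int((d[y0:y1,x0:x1]>40).sum()))
E
```

```text
edge heading 102.2656846443472 21 off mm 40.79899456157831
edge heading 102.78917007784172 35 off mm -40.86129873261958
handle [ 0.48190052 -0.18167713] ((482.1119384765625, -183.16563415527344), (11.592218399047852, 43.00788879394531), 13.506153106689453)
expected handle (top frame) 0.48399004368050536 -0.19004722087317102
top carton 0
top jar 0
top wrench 0
side carton 0
side jar 0
side wrench 0
```

The pin sits within 1 mm of the ring axis. The board edges are symmetric about it at ±40.8 mm, the heading is within about 0.7°, and the bystanders haven't moved. I'm handing in.

```bash
python3 - <<'E'
from station import robot
print(robot.sign_off()); print(robot.read_state()["t"])
E
```

```text
the job is handed in; nothing more can be done
None
the job is handed in; nothing more can be done
```

The job is done and handed in at about 34 s of the 102 s allowed. The flange, sleeve and collar went over the pin in that order, each lowered until it touched. I then pinched the handle, slid the jig under the drill stand's arm, let go and backed the arm clear.

**Last checks:**
- **Pin position:** in the top view the pin shows through the clamp ring, less than 1 mm from its axis. The board edges lie evenly either side, at about ±41 mm.
- **Alignment:** the jig's long edges read 102.3° and 102.8° against 103.0° for the arm, so it is in line to within about 0.7°. The handle points away from the column.
- **Rings:** in both views after the collar went on, the three rings were flat and concentric on the board.
- **Bystanders:** the carton, wrench and jar show no change in either image since the start.

**What disagreed or went wrong:**
- The two cameras differed by about 6 mm in y at every object. I used their average, and the first ring, once held in the jaws, agreed with it to within about 1 mm.
- The last handle reading was about 8 mm off in y, because the colour mask picked up the handle's dark end face. I did not use it.
- The first grip on the flange gave a width reading about 3 mm too small, so I reopened and gripped lower. That reading turned out to be an offset in the gripper.
- One move went the wrong way because of a sign error. It touched nothing.

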